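# Fit the retaining ring on the potter's wheel spindle

### The job

The upturned potter's wheel head is waiting for its retaining ring, which lies on the ledge at the spindle's tip. With the retaining-ring pliers from the wooden stand, spread the ring just enough to pass the ledge (do not over-stretch it), slide it down the spindle, press it gently against the sprung brass collar until it snaps fully shut in the groove under the land, and put the pliers back upright in their stand. Touch the ring only with the pliers and leave the pot, the clay house and the brush alone.

Things in the scene. Friction and masses are not known exactly. Their poses are not given: they have to be found in the camera images.
- spindle_ledge (a point): On the axis of the fixed, vertical steel spindle in an upturned aluminium wheel head (disc 220 mm across, 14 mm thick), at the ledge, 60 mm above the bench. Above the ledge: pilot, diameter 35.6 mm, 12 mm tall, then a taper to 76 mm above the bench. Below it: the land, diameter 40 mm, 11 mm tall (60 to 49 mm above the bench). z up; yaw means nothing.
- groove (a point): On the spindle's axis at the land's underside, 49 mm above the bench. The groove below it has a diameter of 34.6 mm; from below a sprung brass collar closes it to 3 mm. Under the land the ring must come back to the axis as it shuts: move the tips back towards the gap side by the shift while letting the squeeze off in steps, with the collar still pressed.
- collar (a joint): How far the sprung brass collar (76 mm across, flat top 46 mm above the bench at rest) is pressed down, m: 0 at rest, 0.006 at its stop. It yields from 2.5 N and takes 1 N more per mm. It must go down more than 2 mm to let the 5 mm ring under the land (3 to 4.5 mm, 5.5 to 7 N, is right); then it holds the ring up against the land.
- ring_center (a point): Centre, half-way up, of the steel retaining ring: 5 mm thick, inside diameter 36.6 mm relaxed, band 6 mm wide. It lies flat on the ledge round the pilot, with 0.5 mm of play. x points to the gap between its two ears, z up. To pass the land both arms must open 0.2 to 0.3 rad and the whole ring be shifted 2.5 to 5 mm in its -x direction (the stiff back does not spread).
- ring_gap (a point): Middle of the gap between the ring's ears, 30 mm from the ring's centre along its x, half-way up. The ears reach from 19 to 39 mm from the centre, each 6 mm wide, facing sides 16 mm apart when relaxed, 35 to 45 mm apart when opened 0.2 to 0.3 rad. Their last 2.5 mm are hooked 2.5 mm inward (gap 11 mm there) so the tips cannot slip out. Ears pushed down at the ledge tip the ring up: keep it level.
- ring_left (a joint): Opening of the ring's sprung arm on its +y side, rad: 0 relaxed, 0.2 to 0.28 spread for the land; more than 0.34 over-stretches it. Hinged at the end of the stiff back, 18.4 mm behind the ring's centre and 10.7 mm aside. Spring 0.24 N m plus 0.8 N m/rad: about 9 N at the ear at 0.25 rad.
- ring_right (a joint): The same for the arm on the -y side.
- pliers_grip (a point): Middle between the pliers' two black handle bars; grip here from above. The pliers stand upright, tips down, in the wooden stand. The bars are 12 mm in diameter, 36 mm long, along the pliers' x; their outer sides are 68 mm apart along y at rest, so fingers close along y. Squeezing spreads the tips; a spring (12 to 20 N at the bars) holds them shut. Mass about 0.18 kg.
- pliers_tips (a point): Lower end of the shut tips, 115 mm below the grip point. Shut, the two tips measure 5 mm (y) by 8 mm (x) and are 5 mm long; above them shoulders, 16 mm (y) by 10 mm (x), bear on the ring's ears. Each tip goes out 0.92 mm per mm its bar goes in: bars 68 mm wide, tips shut; about 28 mm, ring arms near 0.22 rad. While squeezed that far they sink 4 to 5 mm below the fingers, plus the fingers' own forward motion.
- pliers_joint (a joint): Angle between the two levers of the pliers, rad: 0 tips shut, about 0.6 with the ring spread for the land, 0.75 at the stop. The pivot (disc 30 mm across) is 60 mm below the bars' axes and 55 mm above the tips' ends; each bar's axis stands 28 mm aside of it at rest.
- stand_slot (a point): Centre of the slot's mouth in the top of the fixed wooden stand, 75 x 75 x 60 mm. The slot goes through, 22 mm along the stand's x, 27 mm along y. Tips and shoulders go down it and the pliers' pivot disc rests on its edges, the handle bars lying along x, side by side along y, the grip point 66 mm above this point.
- pot: Terracotta pot, 80 mm across and 75 mm high; leave it alone. Origin under its centre.
- house: Small terracotta house with a gable roof, 80 x 80 x 85 mm; leave it alone. Origin under its centre.
- brush: Brush lying on the bench; leave it alone.
Things that resemble listed ones, but are neither listed nor needed, are in the scene too. There is more than one size of the part that bears pliers_grip; the job needs the middle-sized. There is more than one size of the part that bears ring_center; the job needs the larger.

How it is judged:
On the way, in this order (a step that is already met when the one before it is completed fails the run):
1. with the pliers, spread both arms of the ring by at least 0.14 rad while it is still up at the ledge (value of joint each of ring_left, ring_right above 0.14 rad and contact force between pliers and ring above 0.5 N and z of ring_center in the frame of spindle_ledge above -0.003 m), for 0.2 s.
2. the ring is shut in the groove under the land (z of ring_center in the frame of spindle_ledge between -0.016 and -0.012 m and horizontal distance between ring_center and spindle_ledge below 0.0025 m and angle between ring_center's own z axis and vertical below 0.06 rad and value of joint each of ring_left, ring_right below 0.06 rad), for 0.3 s.
At the end, for the whole second after the job is handed in: Ring in the groove: centre 12 to 16 mm below the ledge, within 2.5 mm of the axis, level to 0.06 rad, arms shut below 0.06 rad. Pliers back in the slot, tips within 7 mm and grip within 15 mm of its centre line, grip 60 to 74 mm above the block, still, let go (all of step 2 and horizontal distance between pliers_tips and stand_slot below 0.007 m and horizontal distance between pliers_grip and stand_slot below 0.015 m and z of pliers_grip in the frame of stand_slot between 0.06 and 0.074 m and linear speed of pliers below 0.02 m/s and contact force between the fingers and pliers below 0.1 N); the robot touches nothing.
It fails at once if the ring is over-stretched (an arm beyond 0.34 rad) (value of joint any of ring_left, ring_right above 0.34 rad).
It fails at once if the ring is pressed on the spindle or collar with more than 25 N (contact force between ring and hub above 25 N).
It fails at once if the fingers or the arm touch the ring (contact force between any of the fingers, the arm and ring above 0.5 N).
It fails at once if the pot, the clay house or the brush is moved by more than 20 mm (distance of any of pot, house, brush from where it was at the start of the episode above 0.02 m).
It also fails if it takes over 72 s, if anything falls off the work surface, if the arm or the gripper's body presses on something with over 40 N, if the wrist force passes 120 N, or if a joint passes its speed limit or range.

### The arm

A 6-joint arm with a two-finger parallel gripper is mounted at the origin on the work surface. World frame = base frame: x ahead of the robot, y to its left, z up, the work surface at z = 0. Lengths are in m, angles in rad, forces in N, time in s.
With the tool pointing down it reaches from about 0.3 to 0.775 m from the base axis. Payload 14.6 kg.
Tool frame: the origin (TCP) lies on the centre line of the jaws, within the pads' length; the fingertips stand 19 mm ahead of it and the grasp point (between the pads) is the TCP; y points along the fingers, x is the direction in which the jaws open and shut, and the axes are right-handed (so a half turn about y gives the same grasp; the last joint's range is limited). The gripper opens to 94 mm and grips with 3 to 60 N. Pads are 16 mm wide; open, the fingers measure 119 mm over their backs; the gripper's body (75 mm by 177 mm) begins 78 mm behind the grasp point.
Start: joints at [1.12, 0.3, 1.521, -0, 1.321, -0.067], TCP at [0.206, 0.51, 0.224] pointing down, gripper open.
Joint ranges: [-3.03, 3.03], [-0.79, 2.21], [0.23, 2.52], [-1.04, 4.18], [0, 3.07], [-2.55, 2.55]. Speed limits (rad/s): [2.22, 2.22, 2.57, 3.14, 3.14, 3.14].

### API

Orientations are given as [roll, pitch, yaw] about the fixed x, y, z axes, in that order (R = Rz(yaw) Ry(pitch) Rx(roll)).
In Python, from station import get_obs, cams, workorder gives the robot as it stands.
- The arm moves only by the shell command python3 -m handwheel 'ROWS' [FORCE]. ROWS is JSON, a list of rows, each an object of numbers: "fingers": the opening, from -1 (shut) to 1 (fully open); "x", "y", "z": the shift along the tool's x, y, z in m; "spin": the turn about the tool's y in degrees. In form: [{"fingers": .., "x": .., "y": .., "z": .., "spin": ..}, ...]. A call has exactly 10 rows; each row is the pose to reach, as a shift and turn from the pose commanded when the call began, along the tool's axes at that moment; what a row does not reach only later rows make up. A row lasts 1/10 s, in which the tool goes at most 50 mm and 8.59 degrees, less where a joint would pass 70% of its speed; a pose out of reach is approached as far as the arm can. A call with a gripper value outside its range is refused whole. The fingers move at their own pace and stop on an object; FORCE is the grip in N (left out, the last holds). Time passes only in rows, so rows that repeat a pose let the fingers close, or fill a call up. It gives the time, the measured TCP pose, the force and the opening at its end, in the units of the state.
- get_obs(): the state, without advancing time (a new reading comes with each control period).
- cams.camera(name): name is "scene" or "top" or "wrist"; returns (picture, depth): 420x560x3 uint8, red, green, blue; 420x560 float32, m along the optical axis (not along the pixel's ray), 0 where there is no reading.
- cams.get_calibration(name): a dict with "fx", "fy", "cx", "cy" (pixels), "view" (4x4, takes a point from world to camera coordinates). Camera axes: x right, y down, z forward; pixel columns grow to the right and rows downward; lengths in m; the calibration is good to about 2 mm. A picture is of the moment at which its call begins: read the wrist's pose just before it. get_calibration takes no time and is no camera call; for the wrist camera it gives the pose at the moment of the call.
- workorder.hand_in(): hands the job in, once; it reports no verdict.
The state is a dict: "time_s": time; "qpos": joint angles; "joint_vel": joint speeds; "tau": joint torques, N m; "ee_pos": TCP position; "eef_rot": TCP orientation; "force": force on the tool from outside, world axes, zero at the start; "moment": the same for the moment, N m; "grip_width": finger opening in m.
Only numpy, scipy, OpenCV 4.12 (cv2) and the standard library are available. Lean on these libraries where they do the work, as an engineer would, in place of code of your own. Each camera call takes 0.05 s, during which the arm holds its last target. There are 200 camera calls.

## Working session

There is one attempt and no reset: what is moved stays moved. The work goes in short steps, Python scripts to look and compute and a shell command to move; the robot and the scene stay as the last step left them, time stands still between calls to the robot, and variables do not carry over. Pictures are saved under pics/ and viewed, about 8 in all and at most 12, crops included, and the job is handed in when it is done.

```bash
ls; mkdir -p pics
python3 - <<'E'
from station import get_obs, cams
import cv2
print(get_obs())
for n in ("scene","top"):
    p,d=cams.camera(n); cv2.imwrite(f"pics/{n}0.png",p[:,:,::-1]); 
    c=cams.get_calibration(n); print(n,c)
    import numpy as np; np.savez(f"pics/{n}0.npz",p=p,d=d,view=c['view'],k=[c['fx'],c['fy'],c['cx'],c['cy']])
E
```

```text
pics
{'time_s': 0.0, 'qpos': array([ 1.12039919e+00,  3.00472305e-01,  1.52155436e+00,  1.89209446e-05,
        1.32068774e+00, -6.66114731e-02]), 'joint_vel': array([-0.00073749, -0.0011954 , -0.00085941, -0.00036306, -0.000543  ,
       -0.00093581]), 'tau': array([ 2.31990671e-03, -5.31812668e+01, -3.52729547e+01,  7.09124445e-02,
        2.44874088e-02, -1.19656715e-04]), 'ee_pos': array([0.20584359, 0.50978298, 0.22389696]), 'eef_rot': array([-1.57070337e+00,  1.11804483e-03,  1.18700602e+00]), 'force': array([-0.07346911,  0.3650104 , -0.80105727]), 'moment': array([0.00836901, 0.01330529, 0.03126283]), 'grip_width': 0.09400568914670915}
scene {'fx': 379.86894834786375, 'fy': 379.86894834786375, 'cx': 280.31631342730407, 'cy': 214.89062994898524, 'view': array([[ 0.534957  ,  0.84486777,  0.00441223, -0.31144531],
       [ 0.53004782, -0.33154205, -0.78046728, -0.21258443],
       [-0.65792881,  0.41985512, -0.62518106,  1.32503924],
       [ 0.        ,  0.        ,  0.        ,  1.        ]])}
top {'fx': 427.09069476206474, 'fy': 427.09069476206474, 'cx': 276.47973452183226, 'cy': 206.09587867813033, 'view': array([[-0.02218827, -0.99967693, -0.01239809,  0.03538116],
       [-0.98542915,  0.02396043, -0.16839027,  0.58762126],
       [ 0.16863293,  0.00848115, -0.98564243,  1.29143266],
       [ 0.        ,  0.        ,  0.        ,  1.        ]])}
```

View pics/scene0.png

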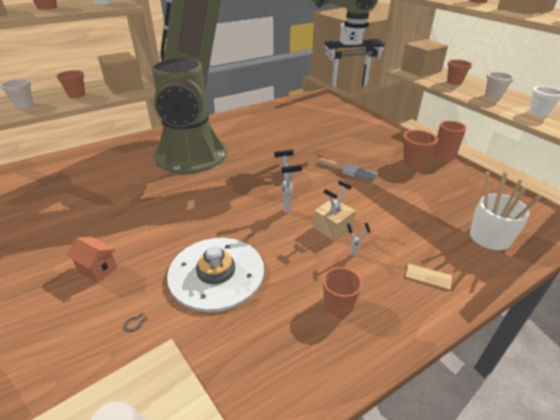

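View pics/top0.png

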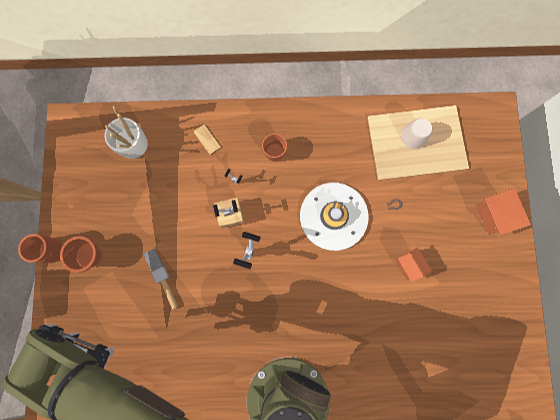

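Pliers seen in top view: large one standing at (247,250), one in the wooden stand at (228,212), small one at (233,176). I choose the one in the stand, which is the middle size. Rings: one on the spindle at (336,214), and a small loose one at (395,204) on the bench. I choose the one on the spindle. Next I check both choices in a close crop.

```bash
cat > h.py <<'E'
import numpy as np, cv2
def load(n):
    z=np.load(f"pics/{n}.npz"); return z['p'],z['d'],z['view'],z['k']
def cloud(d,V,k):
    v,u=np.mgrid[:d.shape[0],:d.shape[1]]
    P=np.stack([(u-k[2])/k[0]*d,(v-k[3])/k[1]*d,d],-1)
    R,t=V[:3,:3],V[:3,3]
    return (P-t)@R
def ray(u,v,z,V,k):
    R,t=V[:3,:3],V[:3,3]; o=-R.T@t; r=R.T@np.array([(u-k[2])/k[0],(v-k[3])/k[1],1]); return o+r*(z-o[2])/r[2]
def proj(P,V,k):
    c=V[:3,:3]@np.array(P)+V[:3,3]; return k[0]*c[0]/c[2]+k[2],k[1]*c[1]/c[2]+k[3]
def snap(n,name):
    from station import cams
    c=cams.get_calibration(n); p,d=cams.camera(n)
    cv2.imwrite(f"pics/{name}.png",p[:,:,::-1]); np.savez(f"pics/{name}.npz",p=p,d=d,view=c['view'],k=[c['fx'],c['fy'],c['cx'],c['cy']])
    return p,d,np.array(c['view']),[c['fx'],c['fy'],c['cx'],c['cy']]
E
python3 - <<'E'
from h import *
p,d,V,k=load('top0'); X=cloud(d,V,k)
s,ds,Vs,ks=load('scene0'); Xs=cloud(ds,Vs,ks)
a=cv2.resize(p[170:280,190:290],None,fx=4,fy=4,interpolation=3)[:,:400]
b=cv2.resize(p[180:250,300:370],(400,400),interpolation=3)
c=cv2.resize(s[140:270,260:385],(400,300),interpolation=3)
e=cv2.resize(s[230:315,160:275],(400,300),interpolation=3)
im=np.vstack([np.hstack([a[:300],b[50:350]]),np.hstack([c,e])])
cv2.imwrite('pics/crop1.png',im[:,:,::-1])
for n,XX in(('top',X),('scene',Xs)):
  for lo,hi in((.055,.064),(.064,.08),(.08,.2)):
    m=(XX[...,2]>lo)&(XX[...,2]<hi)&(XX[...,0]>.4)&(XX[...,0]<.75)&(abs(XX[...,1])<.25)
    N,L,st,_=cv2.connectedComponentsWithStats(m.astype(np.uint8))
    for i in range(1,N):
      if st[i,4]>8: print(n,lo,st[i],XX[L==i].mean(0).round(3),XX[L==i].min(0).round(3),XX[L==i].max(0).round(3))
E
```

```text
top 0.055 [231 176   6   6  10] [0.68  0.155 0.059] [0.671 0.147 0.055] [0.686 0.163 0.064]
top 0.055 [214 199  20  11 125] [0.595 0.184 0.06 ] [0.581 0.158 0.055] [0.613 0.217 0.064]
top 0.055 [217 198  26  29 252] [0.557 0.168 0.059] [0.528 0.13  0.055] [0.616 0.207 0.064]
top 0.055 [340 205   4  12  19] [ 0.569 -0.18   0.063] [ 0.55  -0.184  0.06 ] [ 0.585 -0.175  0.064]
top 0.055 [328 212   5   9  14] [ 0.55  -0.143  0.062] [ 0.539 -0.149  0.058] [ 0.564 -0.137  0.064]
top 0.064 [266 154  17   5  27] [0.744 0.024 0.073] [0.739 0.    0.064] [0.749 0.051 0.079]
top 0.064 [328 201  16  21 143] [ 0.558 -0.16   0.071] [ 0.534 -0.184  0.064] [ 0.598 -0.137  0.08 ]
top 0.064 [223 209  10   6  23] [0.569 0.173 0.074] [0.564 0.159 0.066] [0.578 0.187 0.079]
top 0.08 [224 169   7   9  28] [0.689 0.172 0.09 ] [0.676 0.163 0.08 ] [0.702 0.181 0.095]
top 0.08 [236 175   7   9  28] [0.669 0.135 0.09 ] [0.656 0.126 0.085] [0.682 0.145 0.096]
top 0.08 [213 200  25  17 140] [0.572 0.174 0.12 ] [0.549 0.138 0.08 ] [0.596 0.209 0.136]
top 0.08 [233 232  28  35 342] [0.446 0.108 0.147] [0.4   0.069 
[... 844 characters left out ...]
.685 0.16  0.065] [0.694 0.167 0.08 ]
scene 0.064 [350 232   4   4  10] [0.675 0.14  0.069] [0.671 0.138 0.065] [0.677 0.143 0.074]
scene 0.064 [203 246  22  21 282] [ 0.566 -0.164  0.071] [ 0.535 -0.186  0.064] [ 0.598 -0.138  0.078]
scene 0.064 [324 267  18  11  85] [0.745 0.027 0.071] [0.74  0.001 0.064] [0.75  0.046 0.077]
scene 0.08 [275 149  28  44 479] [0.452 0.104 0.144] [0.401 0.069 0.08 ] [0.499 0.143 0.173]
scene 0.08 [324 180  28  26 246] [0.575 0.173 0.116] [0.549 0.137 0.08 ] [0.597 0.208 0.135]
scene 0.08 [347 223   6  10  38] [0.672 0.132 0.09 ] [0.657 0.125 0.084] [0.684 0.141 0.093]
scene 0.08 [365 222   6  10  44] [0.692 0.169 0.09 ] [0.677 0.162 0.081] [0.704 0.18  0.093]
```

View pics/crop1.png

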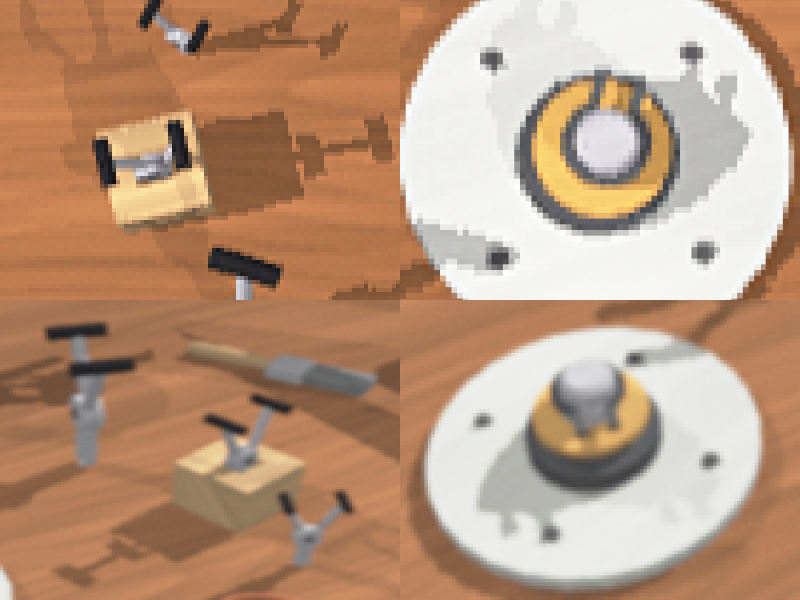

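The stand holds the middle-sized pliers. The ring sits on the spindle with its gap towards roughly +x, at the top of the image. Next I measure both more exactly.

Run:
```python
from h import *
for n in('top0','scene0'):
    p,d,V,k=load(n); X=cloud(d,V,k)
    black=(p.max(2)<70)
    m=black&(X[...,2]>.10)&(X[...,2]<.15)&(abs(X[...,0]-.575)<.05)&(abs(X[...,1]-.173)<.06)
    N,L,st,ce=cv2.connectedComponentsWithStats(m.astype(np.uint8))
    cs=[]
    for i in range(1,N):
        if st[i,4]>8:
            u,v=ce[i]; q=X[L==i]; c=ray(u,v,.130,V,k)
            w=np.linalg.eigh(np.cov(q[:,:2].T))[1][:,1]
            print(n,st[i],q.mean(0).round(4),q[:,2].max(),c.round(4),np.degrees(np.arctan2(w[1],w[0]))); cs.append(c)
    if len(cs)==2: e=cs[1]-cs[0]; print((cs[0]+cs[1])/2,np.degrees(np.arctan2(e[1],e[0])),np.linalg.norm(e))
    # stand top, spindle pilot top
    m=(abs(X[...,2]-.06)<.006)&(abs(X[...,0]-.575)<.06)&(abs(X[...,1]-.173)<.06)&(p[...,0]>150)&(p[...,2]<p[...,0]*.85)
    print('stand',cv2.minAreaRect(X[m][:,:2].astype(np.float32)))
    # disc: white pixels near hub -> ellipse on z=.014
    m=((p.min(2)>185)&(abs(X[...,2]-.014)<.008)&(np.hypot(X[...,0]-.563,X[...,1]+.162)<.13)).astype(np.uint8)
    m=cv2.morphologyEx(m,cv2.MORPH_OPEN,np.ones((3,3)))
    cn=max(cv2.findContours(m,0,1)[0],key=cv2.contourArea)
    h=cv2.convexHull(cn)[:,0]; P=np.array([ray(u,v,.014,V,k)[:2] for u,v in h],np.float32)
    print('disc',cv2.minEnclosingCircle(P),cv2.fitEllipse(P))
```

```text
top0 [232 200   6  12  40] [0.5782 0.1456 0.1307] 0.13559818852794248 [0.5783 0.1457 0.13  ] -167.60191882515076
top0 [214 205   5  11  39] [0.5668 0.2002 0.1301] 0.13631708805435158 [0.5668 0.2002 0.13  ] -167.72736792986916
[0.57255504 0.17296044 0.13      ] 101.90184421542547 0.05571827805289427
stand ((0.5720198154449463, 0.17326943576335907), (0.07584322988986969, 0.07505781203508377), 12.165846824645996)
disc ((0.5576131939888, -0.16114701330661774), 0.10979209095239639) ((0.5580095648765564, -0.1606527715921402), (0.21659930050373077, 0.21786385774612427), 75.85325622558594)
scene0 [339 182  12   6  29] [0.5709 0.1969 0.1287] 0.1333631683271705 [0.5724 0.1955 0.13  ] -166.36718243259728
scene0 [325 191  11   7  31] [0.5833 0.1422 0.1285] 0.13235271629673173 [0.585  0.1408 0.13  ] -168.0835907235411
[0.57869392 0.16813814 0.13      ] -77.04247850444219 0.05618216300964397
stand ((0.5727217197418213, 0.17223995923995972), (0.07716036587953568, 0.07946725189685822), 12.94464111328125)
disc ((0.5595298409461975, -0.16261659562587738), 0.1104612946510315) ((0.5596192479133606, -0.16266736388206482), (0.21893668174743652, 0.22029006481170654), 74.689208984375)
```

```bash
cat >> h.py <<'E'
def delta(tgt,yawdeg):
    """shift in tool axes & spin from present measured pose to tgt"""
    from station import get_obs
    from scipy.spatial.transform import Rotation as Ro
    o=get_obs(); R=Ro.from_euler('xyz',o['eef_rot']).as_matrix()
    y=np.degrees(np.arctan2(R[1,0],R[0,0]))
    print('t',round(o['time_s'],2),'pos',o['ee_pos'].round(4),'yaw',y.round(2),'w',round(o['grip_width'],4),'F',o['force'].round(1),'-> d',(R.T@(np.array(tgt)-o['ee_pos'])).round(4),'spin',round(y-yawdeg,2))
E
python3 - <<'E'
from h import *
from station import cams,get_obs
c=cams.get_calibration('wrist');V=np.array(c['view']); R,t=V[:3,:3],V[:3,3]; o=-R.T@t
from scipy.spatial.transform import Rotation as Ro
ob=get_obs(); T=Ro.from_euler('xyz',ob['eef_rot']).as_matrix()
print('cam in tool',T.T@(o-ob['ee_pos']),'axes in tool (cols x,y,z)\n',(T.T@R.T).round(2),c['fx'])
delta([.5585,-.161,.25],102); delta([.5722,.173,.22],102)
E
```

```text
cam in tool [-0.00149837 -0.16053532  0.07064762] axes in tool (cols x,y,z)
 [[ 1.   -0.   -0.  ]
 [ 0.   -0.25  0.97]
 [-0.   -0.97 -0.25]] 365.9988267094314
t 0.1 pos [0.2058 0.5098 0.2239] yaw 68.01 w 0.0939 F [ 1.3  0.5 -0.5] -> d [-0.49   -0.0256 -0.5782] spin -33.99
t 0.1 pos [0.2058 0.5098 0.2239] yaw 68.01 w 0.0939 F [ 1.3  0.5 -0.5] -> d [-0.1751  0.0041 -0.4658] spin -33.99
```

```bash
python3 -m handwheel '[{"fingers":1,"x":-0.03,"y":-0.025,"z":-0.035,"spin":-5},{"fingers":1,"x":-0.06,"y":-0.025,"z":-0.07,"spin":-10},{"fingers":1,"x":-0.09,"y":-0.025,"z":-0.105,"spin":-15},{"fingers":1,"x":-0.12,"y":-0.025,"z":-0.14,"spin":-20},{"fingers":1,"x":-0.15,"y":-0.025,"z":-0.175,"spin":-25},{"fingers":1,"x":-0.18,"y":-0.025,"z":-0.21,"spin":-30},{"fingers":1,"x":-0.21,"y":-0.025,"z":-0.245,"spin":-34},{"fingers":1,"x":-0.24,"y":-0.025,"z":-0.28,"spin":-34},{"fingers":1,"x":-0.27,"y":-0.025,"z":-0.315,"spin":-34},{"fingers":1,"x":-0.30,"y":-0.025,"z":-0.35,"spin":-34}]' 20
python3 -c "
from h import *
delta([.5585,-.161,.19],102)"
```

```text
time_s: 1.1
ee_pos: [0.4185, 0.0989, 0.2494]
eef_rot: [-1.571, -0.0, 1.78]
force: [1.4, 0.9, 0.3]
grip_width: 0.0938
t 1.1 pos [0.4185 0.0989 0.2494] yaw 102.01 w 0.0938 F [1.4 0.9 0.3] -> d [-0.2833  0.0594 -0.0828] spin 0.01
```

```bash
python3 -m handwheel '[{"fingers":1,"x":-0.04,"y":0,"z":-0.012,"spin":0},{"fingers":1,"x":-0.08,"y":0,"z":-0.024,"spin":0},{"fingers":1,"x":-0.12,"y":0.0,"z":-0.036,"spin":0},{"fingers":1,"x":-0.16,"y":0.01,"z":-0.048,"spin":0},{"fingers":1,"x":-0.20,"y":0.02,"z":-0.06,"spin":0},{"fingers":1,"x":-0.24,"y":0.04,"z":-0.072,"spin":0},{"fingers":1,"x":-0.27,"y":0.055,"z":-0.08,"spin":0},{"fingers":1,"x":-0.285,"y":0.059,"z":-0.083,"spin":0},{"fingers":1,"x":-0.285,"y":0.059,"z":-0.083,"spin":0},{"fingers":1,"x":-0.285,"y":0.059,"z":-0.083,"spin":0}]'
python3 - <<'E'
from h import *
delta([.5585,-.161,.19],102)
p,d,V,k=snap('wrist','hub1')
print(proj([.5585,-.161,.076],V,k),proj([.5585,-.161,.065],V,k),proj([.5885,-.161,.065],V,k))
E
```

```text
time_s: 2.1
ee_pos: [0.5585, -0.1599, 0.1912]
eef_rot: [-1.571, 0.0, 1.781]
force: [-0.3, 0.9, -0.1]
grip_width: 0.0938
t 2.1 pos [ 0.5585 -0.1599  0.1912] yaw 102.03 w 0.0938 F [-0.3  0.9 -0.1] -> d [-0.0011  0.0012  0.0002] spin 0.03
(np.float64(281.10333809621), np.float64(209.6535582625772)) (np.float64(281.0626060662547), np.float64(206.2300490331595)) (np.float64(273.50370987650535), np.float64(240.65868926576846))
```

View pics/hub1.png

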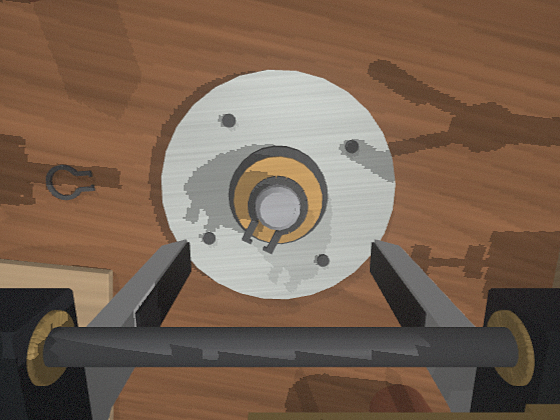

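The wrist picture shows the spindle centred at (279,207), with the ring's ears pointing lower left at (250,233) and (272,243). The small loose ring at (70,182) is on the bench.

Run:
```python
from h import *
p,d,V,k=load('hub1'); X=cloud(d,V,k)
g=p.astype(int); 
r=np.hypot(X[...,0]-.5585,X[...,1]+.161)
m=(X[...,2]>.0605)&(X[...,2]<.075)&(r<.06)&(g.max(2)<110)
N,L,st,_=cv2.connectedComponentsWithStats(m.astype(np.uint8))
i=1+st[1:,4].argmax(); M=L==i; print(st[i],'z med',np.median(X[M][:,2]))
vs,us=np.nonzero(M); P=np.array([ray(u,v,.065,V,k)[:2] for u,v in zip(us,vs)])
# outer circle of band & iteration: hub from pilot
pm=(X[...,2]>.068)&(r<.03)&(g.min(2)>120)
print('pilot top',X[pm].mean(0),X[pm].min(0),X[pm].max(0))
cn=max(cv2.findContours(pm.astype(np.uint8),0,1)[0],key=cv2.contourArea)[:,0]
Q=np.array([ray(u,v,.076,V,k)[:2] for u,v in cn],np.float32); print('pilot',cv2.minEnclosingCircle(Q))
dm=((g.min(2)>120)&(abs(X[...,2]-.014)<.006)&(r<.125)).astype(np.uint8)
h=cv2.convexHull(max(cv2.findContours(dm,0,1)[0],key=cv2.contourArea))[:,0]
D=np.array([ray(u,v,.014,V,k)[:2] for u,v in h],np.float32); print('disc',cv2.fitEllipse(D))
# ring: back half fit
c=np.array([.5585,-.161])
from scipy.optimize import least_squares
for it in range(3):
    rr=np.linalg.norm(P-c,axis=1); far=P[rr>.028]
    e=far.mean(0)-c; yaw=np.arctan2(e[1],e[0]); ux=np.array([np.cos(yaw),np.sin(yaw)])
    b=P[((P-c)@ux<.012)&(rr<.028)]
    s=least_squares(lambda q:np.hypot(*(b-q).T)-.0213,c); c=s.x
    print('ring c',c,'yaw',np.degrees(yaw),'band mean r',np.hypot(*(b-c).T).mean(),len(far),len(b))
uy=np.array([-ux[1],ux[0]]); f=(P-c)@np.c_[ux,uy]; e=f[f[:,0]>.024]
for sgn in(1,-1):
    q=e[e[:,1]*sgn>0]; w=np.linalg.eigh(np.cov(q.T))[1][:,1]; print('ear y',q[:,1].min(),q[:,1].max(),'xmax',q[:,0].max(),np.degrees(np.arctan(w[1]/w[0])))
cv2.imwrite('pics/ringcrop.png',cv2.resize(p[140:270,215:345],None,fx=4.5,fy=4.5,interpolation=2)[:,:,::-1])
```

```text
[ 242  176   66   78 1364] z med 0.06517776519181318
pilot top [ 0.55729572 -0.16292973  0.07555779] [ 0.54134391 -0.18088358  0.0683223 ] [ 0.57641245 -0.14632009  0.07841109]
pilot ((0.5577232837677002, -0.16325287520885468), 0.017636384814977646)
disc ((0.5590258836746216, -0.1635274440050125), (0.21903061866760254, 0.21941038966178894), 130.6560516357422)
ring c [ 0.55904675 -0.16355315] yaw -20.99889207516261 band mean r 0.021300507430506526 260 840
ring c [ 0.5590378  -0.16356442] yaw -16.201366377726583 band mean r 0.02129886849020808 238 872
ring c [ 0.5590378  -0.16356442] yaw -16.096947127937206 band mean r 0.02129886820531052 239 872
ear y 0.005857819294708946 0.01414435408073373 xmax 0.03858875367247369 -6.7635183535681636
ear y -0.013748278654390962 -0.005589328551616089 xmax 0.03896189467625259 8.020986319677368
```

View pics/ringcrop.png

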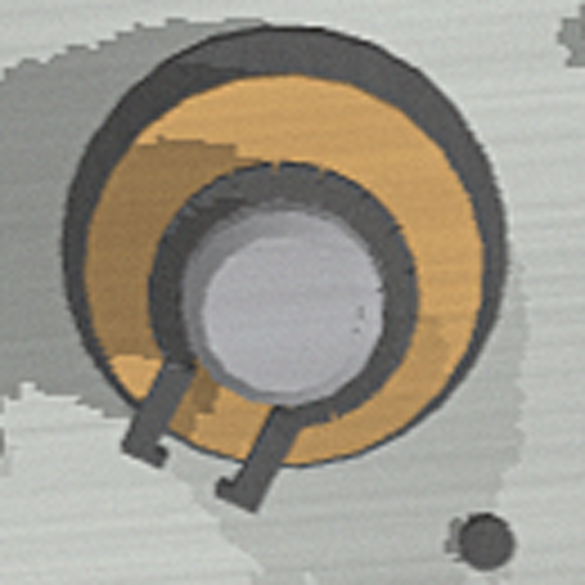

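```bash
python3 -c "
from h import *
delta([.5722,.173,.24],102);delta([.5722,.173,.126],102)"
```

```text
t 2.15 pos [ 0.5586 -0.1596  0.1915] yaw 102.06 w 0.094 F [-0.6  0.5  0.3] -> d [ 0.3224 -0.0486 -0.0829] spin 0.06
t 2.15 pos [ 0.5586 -0.1596  0.1915] yaw 102.06 w 0.094 F [-0.6  0.5  0.3] -> d [ 0.3224  0.0654 -0.0828] spin 0.06
```

```bash
python3 -m handwheel '[{"fingers":1,"x":0.04,"y":-0.02,"z":-0.01,"spin":0},{"fingers":1,"x":0.08,"y":-0.04,"z":-0.02,"spin":0},{"fingers":1,"x":0.12,"y":-0.045,"z":-0.03,"spin":0},{"fingers":1,"x":0.16,"y":-0.045,"z":-0.04,"spin":0},{"fingers":1,"x":0.20,"y":-0.045,"z":-0.05,"spin":0},{"fingers":1,"x":0.24,"y":-0.045,"z":-0.06,"spin":0},{"fingers":1,"x":0.28,"y":-0.045,"z":-0.07,"spin":0},{"fingers":1,"x":0.31,"y":-0.03,"z":-0.08,"spin":0},{"fingers":1,"x":0.323,"y":-0.01,"z":-0.083,"spin":0},{"fingers":1,"x":0.323,"y":0.0,"z":-0.083,"spin":0}]'
python3 - <<'E'
from h import *
delta([.5722,.173,.126],102)
p,d,V,k=snap('wrist','st1'); X=cloud(d,V,k)
m=(p.max(2)<75)&(X[...,2]>.12)&(X[...,2]<.14)&(np.hypot(X[...,0]-.5722,X[...,1]-.173)<.05)
N,L,st,ce=cv2.connectedComponentsWithStats(m.astype(np.uint8));cs=[]
for i in range(1,N):
    if st[i,4]>60: c=ray(*ce[i],.131,V,k);cs.append(c);print(st[i],c.round(4),X[L==i][:,2].max())
if len(cs)==2: e=cs[1]-cs[0];print((cs[0]+cs[1])/2,np.degrees(np.arctan2(e[1],e[0])),np.linalg.norm(e))
m=(abs(X[...,2]-.06)<.005)&(np.hypot(X[...,0]-.5722,X[...,1]-.173)<.07)&(p[...,0]>140)&(p[...,2]<p[...,0]*.85)
print('stand',cv2.minAreaRect(X[m][:,:2].astype(np.float32)))
E
```

```text
time_s: 3.15
ee_pos: [0.5712, 0.175, 0.1899]
eef_rot: [-1.57, -0.0, 1.784]
force: [0.5, -0.6, -0.1]
grip_width: 0.0939
t 3.15 pos [0.5712 0.175  0.1899] yaw 102.23 w 0.0939 F [ 0.5 -0.6 -0.1] -> d [-0.0022  0.0639 -0.0005] spin 0.23
[223 204  19  58 992] [0.5773 0.1437 0.131 ] 0.13360628805202965
[311 204  19  58 977] [0.566  0.1973 0.131 ] 0.13389018016863732
[0.57165061 0.17052535 0.131     ] 101.99260009303336 0.054827174418606975
stand ((0.5734813213348389, 0.17127802968025208), (0.07558605074882507, 0.07526719570159912), 12.0514554977417)
```

View pics/st1.png

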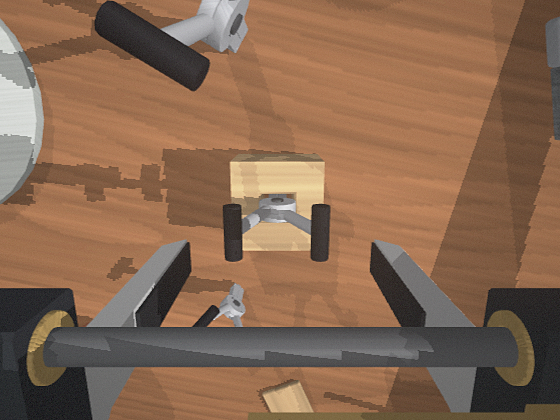

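The pliers' bars are at (232,232) and (320,232), centred between the fingers. I go down and grip.

```bash
python3 -m handwheel '[{"fingers":1,"x":-0.002,"y":0.02,"z":0,"spin":0},{"fingers":1,"x":-0.002,"y":0.045,"z":0,"spin":0},{"fingers":1,"x":-0.002,"y":0.065,"z":0,"spin":0},{"fingers":1,"x":-0.002,"y":0.065,"z":0,"spin":0},{"fingers":0.6,"x":-0.002,"y":0.065,"z":0,"spin":0},{"fingers":0.38,"x":-0.002,"y":0.065,"z":0,"spin":0},{"fingers":0.38,"x":-0.002,"y":0.065,"z":0,"spin":0},{"fingers":0.38,"x":-0.002,"y":0.065,"z":0,"spin":0},{"fingers":0.38,"x":-0.002,"y":0.065,"z":0,"spin":0},{"fingers":0.38,"x":-0.002,"y":0.065,"z":0,"spin":0}]' 40
python3 -c "
from h import *
delta([.572,.171,.126],102)"
```

```text
time_s: 4.2
ee_pos: [0.5736, 0.1706, 0.1266]
eef_rot: [-1.573, -0.0, 1.781]
force: [-0.4, -1.6, 6.8]
grip_width: 0.0653
t 4.2 pos [0.5736 0.1706 0.1266] yaw 102.02 w 0.0653 F [-0.4 -1.6  6.8] -> d [0.0007 0.0006 0.0015] spin 0.02
```

```bash
python3 -m handwheel '[{"fingers":0.38,"x":0,"y":-0.02,"z":0,"spin":0},{"fingers":0.38,"x":0,"y":-0.05,"z":0,"spin":0},{"fingers":0.38,"x":0,"y":-0.08,"z":0,"spin":0},{"fingers":0.38,"x":-0.01,"y":-0.105,"z":0.002,"spin":0},{"fingers":0.38,"x":-0.04,"y":-0.115,"z":0.007,"spin":3},{"fingers":0.38,"x":-0.08,"y":-0.115,"z":0.014,"spin":7},{"fingers":0.38,"x":-0.12,"y":-0.115,"z":0.02,"spin":11},{"fingers":0.38,"x":-0.16,"y":-0.115,"z":0.026,"spin":15},{"fingers":0.38,"x":-0.20,"y":-0.115,"z":0.033,"spin":18},{"fingers":0.38,"x":-0.235,"y":-0.115,"z":0.039,"spin":21}]'
python3 -c "
from h import *
delta([.5878,-.1719,.21],73.9)"
```

```text
time_s: 5.2
ee_pos: [0.5835, -0.0694, 0.2404]
eef_rot: [-1.57, 0.0, 1.411]
force: [-0.5, -1.3, -0.7]
grip_width: 0.065
t 5.2 pos [ 0.5835 -0.0694  0.2404] yaw 80.86 w 0.065 F [-0.5 -1.3 -0.7] -> d [-0.1005  0.0304 -0.0206] spin 6.96
```

```bash
python3 -m handwheel '[{"fingers":0.38,"x":-0.03,"y":0.005,"z":-0.006,"spin":2},{"fingers":0.38,"x":-0.06,"y":0.01,"z":-0.012,"spin":5},{"fingers":0.38,"x":-0.085,"y":0.015,"z":-0.018,"spin":7},{"fingers":0.38,"x":-0.097,"y":0.02,"z":-0.0205,"spin":7},{"fingers":0.38,"x":-0.097,"y":0.03,"z":-0.0205,"spin":7},{"fingers":0.38,"x":-0.097,"y":0.03,"z":-0.0205,"spin":7},{"fingers":0.38,"x":-0.097,"y":0.03,"z":-0.0205,"spin":7},{"fingers":0.38,"x":-0.097,"y":0.03,"z":-0.0205,"spin":7},{"fingers":0.38,"x":-0.097,"y":0.03,"z":-0.0205,"spin":7},{"fingers":0.38,"x":-0.097,"y":0.03,"z":-0.0205,"spin":7}]'
python3 - <<'E'
from h import *
delta([.5878,-.1719,.21],73.9)
p,d,V,k=snap('wrist','ab1')
s,ds,Vs,ks=snap('scene','abs1')
a=proj([.5878,-.1719,.062],V,k); print(a, 'tips expected',proj([.5878,-.1719,.095],V,k))
print('scene gap',proj([.5878,-.1719,.062],Vs,ks),'tips',proj([.5878,-.1719,.095],Vs,ks))
A=cv2.resize(p[120:330,180:380],(400,420),interpolation=2)
B=cv2.resize(s[180:285,170:270],(400,420),interpolation=2)
cv2.imwrite('pics/ab1c.png',np.hstack([A,B])[:,:,::-1])
E
```

```text
time_s: 6.2
ee_pos: [0.589, -0.1661, 0.2108]
eef_rot: [-1.571, 0.0, 1.292]
force: [0.5, 0.2, -1.5]
grip_width: 0.0651
t 6.2 pos [ 0.589  -0.1661  0.2108] yaw 74.04 w 0.0651 F [ 0.5  0.2 -1.5] -> d [-0.0059  0.0008 -0.0004] spin 0.14
(np.float64(275.2667705103293), np.float64(199.72342601231477)) tips expected (np.float64(274.7217925222477), np.float64(209.24144119048606))
scene gap (np.float64(215.1402796949032), np.float64(264.28374719335096)) tips (np.float64(213.54208270765272), np.float64(253.41950413335613))
```

View pics/ab1c.png

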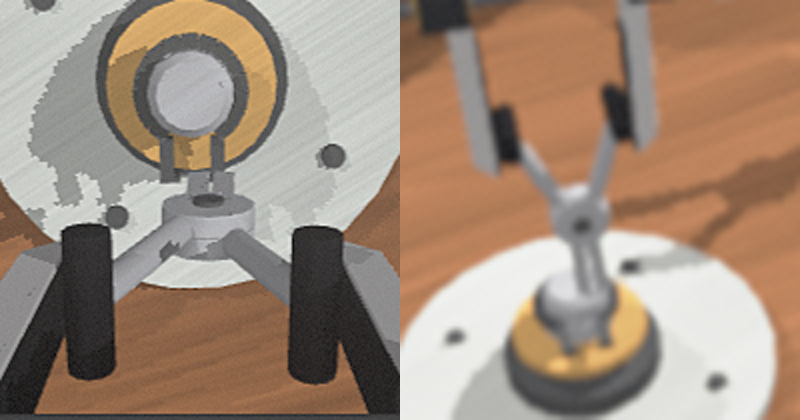

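Run:
```python
from h import *
p,d,V,k=load('ab1'); X=cloud(d,V,k)
t=np.array([.589,-.1661,.2108]); y=np.radians(74.04)
T=np.array([[np.cos(y),np.sin(y),0],[0,0,-1],[-np.sin(y),np.cos(y),0]])
Q=(X-t)@T.T
for lo,hi in((.035,.05),(.05,.06),(.06,.07),(.07,.08),(.08,.09),(.09,.1),(.1,.11),(.11,.12)):
    m=(Q[...,1]>lo)&(Q[...,1]<hi)&(abs(Q[...,0])<.05)&(abs(Q[...,2])<.035)
    if m.sum()>5: print(lo,m.sum(),Q[m].min(0).round(4),Q[m].max(0).round(4),Q[m].mean(0).round(4))
b=(p.max(2)<75)&(abs(Q[...,1])<.02)&(abs(Q[...,0])<.036)&(abs(Q[...,2])<.03)
print('bars',Q[b].min(0),Q[b].max(0))
R=(X[...,2]>.0605)&(X[...,2]<.07)&(p.max(2)<110)&(np.hypot(X[...,0]-.559,X[...,1]+.1636)<.045)
vs,us=np.nonzero(R); P=np.array([ray(u,v,.065,V,k) for u,v in zip(us,vs)]); q=(P-t)@T.T
for z0 in np.arange(-.01,.04,.004):
    s=q[(abs(q[:,2]-z0)<.002)]
    if len(s): print('ring z%.3f'%z0,len(s),s[:,0].min().round(4),s[:,0].max().round(4))
```

```text
0.035 876 [-0.0161  0.035  -0.0079] [0.0152 0.05   0.0064] [-0.      0.0448  0.0006]
0.05 351 [-0.0137  0.05   -0.0077] [0.0153 0.06   0.0079] [0.002  0.055  0.0049]
0.06 144 [-0.0133  0.0601  0.0049] [0.0154 0.07   0.0078] [0.0011 0.0642 0.0062]
0.07 44 [-0.009   0.0702  0.0041] [0.0107 0.0797 0.0063] [0.0008 0.0721 0.0059]
0.08 68 [-0.0066  0.0801  0.0027] [0.0095 0.0899 0.0044] [0.0018 0.0855 0.0039]
0.09 78 [-0.0062  0.0901  0.0035] [0.0099 0.0999 0.0044] [0.0017 0.0951 0.0039]
0.1 76 [-0.0063  0.1002 -0.0029] [0.0111 0.1095 0.0043] [0.0034 0.1052 0.0034]
bars [-0.03579795 -0.01998168 -0.01912838] [0.03236011 0.01540879 0.0175265 ]
ring z-0.010 10 -0.0182 0.0034
ring z-0.006 54 -0.0191 0.0077
ring z-0.002 56 -0.019 0.0085
ring z0.002 63 -0.019 0.0076
ring z0.006 63 -0.0189 0.0076
ring z0.010 55 -0.0222 0.0093
ring z0.014 89 -0.0255 0.0135
ring z0.018 73 -0.028 0.0151
ring z0.022 57 -0.0288 0.0168
ring z0.026 68 -0.0296 0.0175
ring z0.030 69 -0.0295 0.0175
ring z0.034 71 -0.0294 0.0174
ring z0.038 61 -0.0285 0.0166
```

The shoulders sit about 7.5 mm to the side of the gap's middle. I correct that and do a trial squeeze in the air to measure the spread and the sink.

```bash
cat > sh.py <<'E'
from h import *
from station import get_obs
from scipy.spatial.transform import Rotation as Ro
def look(name):
    o=get_obs(); p,d,V,k=snap('wrist',name); X=cloud(d,V,k)
    T=Ro.from_euler('xyz',o['eef_rot']).as_matrix(); t=o['ee_pos']; Q=(X-t)@T
    delta([.5878,-.1719,.21],73.9)
    m=(Q[...,1]>.04)&(Q[...,1]<.056)&(abs(Q[...,0])<.02)&(abs(Q[...,2])<.012)
    pv=Q[m]
    print('pivot',np.median(pv,0).round(4), 'y5%',np.percentile(pv[:,1],5).round(4),'x',pv[:,0].min().round(4),pv[:,0].max().round(4))
    for lo,hi in((.075,.08),(.08,.085),(.085,.09),(.09,.095),(.095,.1),(.1,.105),(.105,.11),(.11,.115),(.115,.12)):
        m=(Q[...,1]>lo)&(Q[...,1]<hi)&(abs(Q[...,0])<.05)&(abs(Q[...,2]-.002)<.008)&(X[...,2]>.0665)
        for s in (Q[m&(Q[...,0]<.002)],Q[m&(Q[...,0]>=.002)]):
            if len(s)>3: print(lo,len(s),'x',s[:,0].min().round(4),s[:,0].max().round(4),'z',np.median(s[:,2]).round(4),end='  ')
        print()
E
python3 -m handwheel '[{"fingers":0.38,"x":-0.004,"y":0,"z":0.001,"spin":0},{"fingers":0.3,"x":-0.0075,"y":0,"z":0.001,"spin":0},{"fingers":0.2,"x":-0.0075,"y":0,"z":0.001,"spin":0},{"fingers":0.1,"x":-0.0075,"y":0,"z":0.001,"spin":0},{"fingers":0,"x":-0.0075,"y":0,"z":0.001,"spin":0},{"fingers":-0.1,"x":-0.0075,"y":0,"z":0.001,"spin":0},{"fingers":-0.2,"x":-0.0075,"y":0,"z":0.001,"spin":0},{"fingers":-0.3,"x":-0.0075,"y":0,"z":0.001,"spin":0},{"fingers":-0.36,"x":-0.0075,"y":0,"z":0.001,"spin":0},{"fingers":-0.36,"x":-0.0075,"y":0,"z":0.001,"spin":0}]' 60
python3 -c "
from sh import *
look('sq1')"
```

```text
time_s: 7.3
ee_pos: [0.5858, -0.1734, 0.2104]
eef_rot: [-1.571, 0.0, 1.292]
force: [0.0, -0.3, -2.0]
grip_width: 0.0306
t 7.35 pos [ 0.5858 -0.1734  0.2105] yaw 74.01 w 0.0308 F [-0.8 -1.3 -1.8] -> d [ 0.002   0.0005 -0.0015] spin 0.11
pivot [0.0019 0.0528 0.0038] y5% 0.042 x -0.0071 0.0143
0.075 20 x -0.0071 0.0016 z 0.006  0.075 24 x 0.0023 0.0144 z 0.006  
0.08 6 x -0.008 0.0017 z 0.005  0.08 19 x 0.0024 0.0184 z 0.0041  
0.085 15 x -0.0088 -0.0017 z 0.0039  0.085 26 x 0.0123 0.0209 z 0.0039  
0.09 27 x -0.0104 -0.0017 z 0.0039  0.09 46 x 0.014 0.0222 z 0.0031  
0.095 28 x -0.0114 -0.0032 z 0.0039  0.095 46 x 0.0157 0.0241 z 0.0029  
0.1 28 x -0.0123 -0.004 z 0.0037  0.1 43 x 0.0175 0.0261 z 0.002  
0.105 31 x -0.0133 -0.0055 z 0.0038  0.105 43 x 0.0193 0.0281 z 0.0019  
0.11 28 x -0.0142 -0.0064 z 0.0038  0.11 10 x 0.0212 0.0288 z 0.0041
```

```bash
python3 -m handwheel '[{"fingers":-0.2,"x":0,"y":0,"z":0,"spin":0},{"fingers":-0.1,"x":0,"y":0,"z":0,"spin":0},{"fingers":0,"x":0,"y":0,"z":0,"spin":0},{"fingers":0.1,"x":0,"y":0,"z":0,"spin":0},{"fingers":0.2,"x":0,"y":0,"z":0,"spin":0},{"fingers":0.3,"x":0,"y":0,"z":0,"spin":0},{"fingers":0.38,"x":0,"y":0,"z":0,"spin":0},{"fingers":0.38,"x":0,"y":0,"z":0,"spin":0},{"fingers":0.38,"x":0,"y":0,"z":0,"spin":0},{"fingers":0.38,"x":0,"y":0,"z":0,"spin":0}]' 60
python3 -c "
from sh import *
look('sq2')"
```

```text
time_s: 8.35
ee_pos: [0.5858, -0.1734, 0.2104]
eef_rot: [-1.571, 0.0, 1.292]
force: [-0.6, -0.4, -1.5]
grip_width: 0.0652
t 8.4 pos [ 0.5858 -0.1734  0.2105] yaw 74.01 w 0.0651 F [-1.1 -0.  -2.3] -> d [ 0.002   0.0005 -0.0015] spin 0.11
pivot [0.0007 0.0471 0.0022] y5% 0.042 x -0.0132 0.0144

0.08 12 x -0.0066 0.0003 z 0.0041  0.08 12 x 0.0024 0.0093 z 0.0039  
0.085 22 x -0.006 0.0011 z 0.004  0.085 22 x 0.0025 0.0096 z 0.0039  
0.09 22 x -0.0061 0.0011 z 0.004  0.09 19 x 0.0032 0.0097 z 0.0039  
0.095 20 x -0.0061 0.0004 z 0.0041  0.095 17 x 0.0033 0.0099 z 0.004  
0.1 15 x -0.0062 0.0012 z 0.004  0.1 20 x 0.0034 0.011 z 0.0039  
0.105 18 x -0.0063 0.0013 z 0.004  0.105 22 x 0.0035 0.0111 z 0.0039
```

Squeezing shifts the tips 5 mm sideways: the pliers are gripped with a slight roll, one bar about 1 mm higher. I have plenty of time, so I set them back in the stand, let them settle and regrip centred.

```bash
python3 -c "
from h import *
delta([.5732,.1706,.2404],102)"
python3 -m handwheel '[{"fingers":0.38,"x":0.02,"y":-0.02,"z":0.003,"spin":-3},{"fingers":0.38,"x":0.06,"y":-0.03,"z":0.01,"spin":-6},{"fingers":0.38,"x":0.10,"y":-0.03,"z":0.016,"spin":-10},{"fingers":0.38,"x":0.14,"y":-0.03,"z":0.023,"spin":-14},{"fingers":0.38,"x":0.18,"y":-0.03,"z":0.029,"spin":-18},{"fingers":0.38,"x":0.22,"y":-0.03,"z":0.036,"spin":-22},{"fingers":0.38,"x":0.26,"y":-0.03,"z":0.042,"spin":-26},{"fingers":0.38,"x":0.30,"y":-0.03,"z":0.095,"spin":-28},{"fingers":0.38,"x":0.327,"y":-0.03,"z":0.107,"spin":-28},{"fingers":0.38,"x":0.327,"y":-0.03,"z":0.107,"spin":-28}]' 40
python3 -c "
from h import *
delta([.5732,.1706,.1266],102)"
```

```text
t 8.4 pos [ 0.5858 -0.1734  0.2105] yaw 74.01 w 0.0651 F [-1.1 -0.  -2.3] -> d [ 0.3272 -0.03    0.1069] spin -27.99
time_s: 9.4
ee_pos: [0.5713, 0.1747, 0.2407]
eef_rot: [-1.571, -0.001, 1.785]
force: [-0.2, 0.0, -1.7]
grip_width: 0.0652
t 9.4 pos [0.5713 0.1747 0.2407] yaw 102.28 w 0.0652 F [-0.2  0.  -1.7] -> d [-0.0046  0.1141 -0.0009] spin 0.28
```

```bash
python3 -m handwheel '[{"fingers":0.38,"x":0,"y":0,"z":0,"spin":0},{"fingers":0.38,"x":0,"y":0.02,"z":0,"spin":0},{"fingers":0.38,"x":0,"y":0.035,"z":0,"spin":0},{"fingers":0.38,"x":0,"y":0.045,"z":0,"spin":0},{"fingers":0.38,"x":0,"y":0.045,"z":0,"spin":0},{"fingers":0.38,"x":0,"y":0.045,"z":0,"spin":0},{"fingers":0.38,"x":0,"y":0.045,"z":0,"spin":0},{"fingers":0.38,"x":0,"y":0.045,"z":0,"spin":0},{"fingers":0.38,"x":0,"y":0.045,"z":0,"spin":0},{"fingers":0.38,"x":0,"y":0.045,"z":0,"spin":0}]'
python3 -c "
from h import *
delta([.5732,.1706,.1266],102)"
```

```text
time_s: 10.4
ee_pos: [0.5731, 0.1705, 0.1957]
eef_rot: [-1.571, 0.0, 1.78]
force: [1.0, 0.1, -2.1]
grip_width: 0.0646
t 10.4 pos [0.5731 0.1705 0.1957] yaw 102.01 w 0.0646 F [ 1.   0.1 -2.1] -> d [ 0.0001  0.0691 -0.0001] spin 0.01
```

```bash
python3 -m handwheel '[{"fingers":0.38,"x":-0.001,"y":0.02,"z":0,"spin":0},{"fingers":0.38,"x":-0.001,"y":0.04,"z":0,"spin":0},{"fingers":0.38,"x":-0.001,"y":0.06,"z":0,"spin":0},{"fingers":0.38,"x":-0.001,"y":0.0675,"z":0,"spin":0},{"fingers":0.38,"x":-0.001,"y":0.0675,"z":0,"spin":0},{"fingers":0.45,"x":-0.001,"y":0.0675,"z":0,"spin":0},{"fingers":0.6,"x":-0.001,"y":0.0675,"z":0,"spin":0},{"fingers":0.8,"x":-0.001,"y":0.0675,"z":0,"spin":0},{"fingers":0.8,"x":-0.001,"y":0.0675,"z":0,"spin":0},{"fingers":0.8,"x":-0.001,"y":0.0675,"z":0,"spin":0}]'
python3 - <<'E'
from h import *
from station import get_obs
from scipy.spatial.transform import Rotation as Ro
o=get_obs(); p,d,V,k=snap('wrist','rg1'); X=cloud(d,V,k)
T=Ro.from_euler('xyz',o['eef_rot']).as_matrix(); Q=(X-o['ee_pos'])@T
delta([.5732,.1706,.1266],102)
m=(abs(Q[...,1])<.02)&(abs(Q[...,2])<.035)&(abs(Q[...,0])<.06)
# profile along a row through the bars at several tool z
for z0 in(-.016,-.014,-.012,.008,.012,.016):
    s=Q[m&(abs(Q[...,2]-z0)<.0015)&(Q[...,1]<.008)]
    if len(s):
        xs=np.sort(s[:,0]); br=np.nonzero(np.diff(xs)>.004)[0]; seg=np.split(xs,br+1)
        print(z0,[(g[0].round(4),g[-1].round(4),len(g)) for g in seg])
pv=Q[(Q[...,1]>.03)&(Q[...,1]<.06)&(abs(Q[...,0])<.02)&(abs(Q[...,2])<.012)];print('pivot x',pv[:,0].min(),pv[:,0].max(),pv.mean(0))
cv2.imwrite('pics/rg1c.png',p[150:,:,::-1])
E
```

```text
time_s: 11.4
ee_pos: [0.5734, 0.1694, 0.1282]
eef_rot: [-1.571, 0.0, 1.78]
force: [0.2, 1.2, -1.3]
grip_width: 0.0848
t 11.45 pos [0.5734 0.1693 0.1281] yaw 102.01 w 0.0846 F [-0.1  1.  -0.1] -> d [ 0.0013  0.0015 -0.0001] spin 0.01
-0.016 [(np.float64(-0.0361), np.float64(-0.0248), 133), (np.float64(0.0193), np.float64(0.0306), 142)]
-0.014 [(np.float64(-0.0361), np.float64(-0.0249), 137), (np.float64(0.0192), np.float64(0.0305), 138)]
-0.012 [(np.float64(-0.0361), np.float64(-0.0249), 141), (np.float64(0.0192), np.float64(0.0311), 153)]
0.008 [(np.float64(-0.0562), np.float64(-0.0435), 498), (np.float64(-0.0362), np.float64(-0.0248), 151), (np.float64(0.0194), np.float64(0.0303), 147), (np.float64(0.0401), np.float64(0.0529), 564)]
0.012 [(np.float64(-0.0359), np.float64(-0.0247), 154), (np.float64(0.0194), np.float64(0.0311), 160)]
0.016 [(np.float64(-0.0363), np.float64(-0.0246), 198), (np.float64(0.0193), np.float64(0.0306), 220)]
pivot x -0.019078748880415095 0.01688746406083266 [0.00041701 0.0463193  0.00081687]
```

View pics/rg1c.png

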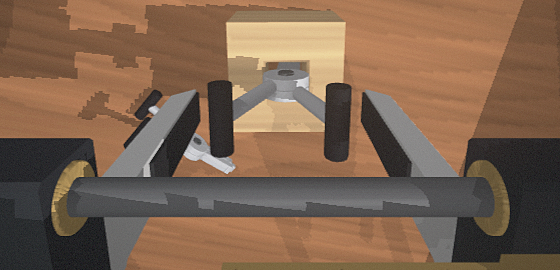

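Run:
```python
from h import *
from scipy.spatial.transform import Rotation as Ro
def an(name,pos,rot):
    p,d,V,k=load(name); X=cloud(d,V,k); T=Ro.from_euler('xyz',rot).as_matrix(); Q=(X-np.array(pos))@T
    z=X[...,2]; black=p.max(2)<75
    for s in(-1,1):
        m=black&(z>.115)&(z<.15)&(abs(Q[...,0]-s*.028)<.013)&(abs(Q[...,2])<.02)
        q=Q[m]; w=X[m]; print(name,'bar',s,len(q),'x',np.percentile(q[:,0],[1,99]).round(4),'top z',np.percentile(w[:,2],[50,90,98]).round(4))
    m=(~black)&(z>.066)&(z<.085)&(abs(Q[...,0])<.03)&(abs(Q[...,2])<.014)
    print(' disc-ish z hist',np.histogram(z[m],8))
    # disc top: silver flat; restrict to z band mode
    h,e=np.histogram(z[m],40); zt=e[h.argmax()]; mm=m&(abs(z-zt)<.0025); c=X[mm]
    A=np.c_[Q[mm][:,[0,2]],np.ones(mm.sum())]; f=np.linalg.lstsq(A,z[mm],rcond=None)[0]
    print(' disc top z',zt.round(4),'x',np.percentile(Q[mm][:,0],[1,99]).round(4),'slope x,z',f[:2].round(3))
    st=(abs(z-.06)<.004)&(abs(Q[...,0])<.06)&(abs(Q[...,2])<.06)&(p[...,0]>140)&(p[...,2]<p[...,0]*.85)
    print(' stand x',np.percentile(Q[st][:,0],[.5,99.5]).round(4),'z',np.percentile(Q[st][:,2],[.5,99.5]).round(4))
an('st1',[.5712,.175,.1899],[-1.5708,0,np.radians(102.23)])
an('rg1',[.5734,.1694,.1281],[-1.5708,0,np.radians(102.01)])
```

```text
st1 bar -1 992 x [-0.0378 -0.0268] top z [0.1313 0.1325 0.1331]
st1 bar 1 977 x [0.0179 0.0285] top z [0.1312 0.1324 0.133 ]
 disc-ish z hist (array([ 32,  33,  61,  47,  42, 163, 202,  37]), array([0.06622985, 0.06857584, 0.07092183, 0.07326781, 0.0756138 ,
       0.07795979, 0.08030577, 0.08265176, 0.08499774]))
 disc top z 0.0803 x [-0.014   0.0052] slope x,z [ 0.005 -0.03 ]
 stand x [-0.0409  0.0329] z [-0.0386  0.0362]
rg1 bar -1 1761 x [-0.0359 -0.025 ] top z [0.1286 0.1299 0.1305]
rg1 bar 1 2563 x [0.0193 0.0408] top z [0.1328 0.1393 0.1481]
 disc-ish z hist (array([ 52,  74,  80,  86,  88, 318, 267,  66]), array([0.06609026, 0.06845167, 0.07081309, 0.07317451, 0.07553593,
       0.07789735, 0.08025876, 0.08262018, 0.0849816 ]))
 disc top z 0.0803 x [-0.0097  0.0106] slope x,z [ 0.005 -0.021]
 stand x [-0.0353  0.0387] z [-0.0375  0.0371]
```

The pivot disc sits like a wheel in the slot, so the pliers can lean, and they now lean about 3 mm. The wrist camera reads about 1.7 mm off to the side, so my grip was off-centre. I centre over the disc (+3.3 mm) and close gently to bring them upright.

```bash
python3 -m handwheel '[{"fingers":0.8,"x":0.0033,"y":0.001,"z":0,"spin":0},{"fingers":0.8,"x":0.0033,"y":0.001,"z":0,"spin":0},{"fingers":0.8,"x":0.0033,"y":0.001,"z":0,"spin":0},{"fingers":0.65,"x":0.0033,"y":0.001,"z":0,"spin":0},{"fingers":0.6,"x":0.0033,"y":0.001,"z":0,"spin":0},{"fingers":0.55,"x":0.0033,"y":0.001,"z":0,"spin":0},{"fingers":0.5,"x":0.0033,"y":0.001,"z":0,"spin":0},{"fingers":0.46,"x":0.0033,"y":0.001,"z":0,"spin":0},{"fingers":0.42,"x":0.0033,"y":0.001,"z":0,"spin":0},{"fingers":0.4,"x":0.0033,"y":0.001,"z":0,"spin":0}]' 12
cat > an.py <<'E'
from h import *
from station import get_obs
from scipy.spatial.transform import Rotation as Ro
def an(name):
    o=get_obs(); p,d,V,k=snap('wrist',name); X=cloud(d,V,k); T=Ro.from_euler('xyz',o['eef_rot']).as_matrix(); Q=(X-o['ee_pos'])@T
    delta([.5722,.173,.1266],102)
    black=p.max(2)<75
    for s in(-1,1):
        m=black&(Q[...,1]<.015)&(Q[...,1]>-.012)&(abs(Q[...,0]+.0017)<o['grip_width']/2-.001)&(Q[...,0]*s>0)&(Q[...,2]<-.010)&(Q[...,2]>-.02)
        q=Q[m]; print('bar',s,len(q),'x',np.percentile(q[:,0],[1,99]).round(4),'top y',np.percentile(q[:,1],[50,10,2]).round(4))
    m=(~black)&(Q[...,1]>.04)&(Q[...,1]<.055)&(abs(Q[...,0])<.03)&(abs(Q[...,2])<.02)
    h,e=np.histogram(Q[m][:,1],40); zt=e[h.argmax()]; mm=m&(abs(Q[...,1]-zt)<.0025)
    print('disc top y',zt.round(4),'x',np.percentile(Q[mm][:,0],[1,99]).round(4))
E
python3 -c "
from an import *
an('rg2')"
```

```text
time_s: 12.45
ee_pos: [0.5726, 0.1726, 0.127]
eef_rot: [-1.571, 0.0, 1.78]
force: [0.3, -1.6, 1.7]
grip_width: 0.0675
t 12.5 pos [0.5726 0.1726 0.127 ] yaw 102.01 w 0.0676 F [ 0.9 -1.4  1. ] -> d [0.0004 0.0004 0.0003] spin 0.01
bar -1 342 x [-0.0343 -0.0241] top y [-0.0045 -0.0055 -0.006 ]
bar 1 354 x [0.0204 0.0308] top y [-0.0046 -0.0058 -0.0063]
disc top y 0.046 x [-0.0121  0.0083]
```

Upright and centred now. I firm up the grip, lift and carry the pliers over the ring.

```bash
python3 -m handwheel '[{"fingers":0.38,"x":0,"y":0,"z":0,"spin":0},{"fingers":0.38,"x":0,"y":0,"z":0,"spin":0},{"fingers":0.38,"x":0,"y":-0.02,"z":0,"spin":0},{"fingers":0.38,"x":0,"y":-0.055,"z":0,"spin":0},{"fingers":0.38,"x":-0.01,"y":-0.09,"z":0.002,"spin":2},{"fingers":0.38,"x":-0.045,"y":-0.1,"z":0.008,"spin":5},{"fingers":0.38,"x":-0.085,"y":-0.1,"z":0.015,"spin":9},{"fingers":0.38,"x":-0.125,"y":-0.1,"z":0.021,"spin":13},{"fingers":0.38,"x":-0.165,"y":-0.1,"z":0.028,"spin":17},{"fingers":0.38,"x":-0.205,"y":-0.1,"z":0.035,"spin":20}]' 40
python3 -m handwheel '[{"fingers":0.38,"x":-0.04,"y":0,"z":-0.007,"spin":3},{"fingers":0.38,"x":-0.08,"y":0,"z":-0.014,"spin":6},{"fingers":0.38,"x":-0.11,"y":0,"z":-0.02,"spin":8},{"fingers":0.38,"x":-0.128,"y":0,"z":-0.025,"spin":8},{"fingers":0.38,"x":-0.128,"y":0.01,"z":-0.025,"spin":8},{"fingers":0.38,"x":-0.128,"y":0.018,"z":-0.025,"spin":8},{"fingers":0.38,"x":-0.128,"y":0.018,"z":-0.025,"spin":8},{"fingers":0.38,"x":-0.128,"y":0.018,"z":-0.025,"spin":8},{"fingers":0.38,"x":-0.128,"y":0.018,"z":-0.025,"spin":8},{"fingers":0.38,"x":-0.128,"y":0.018,"z":-0.025,"spin":8}]' 40
python3 -c "
from sh import *
delta([.587,-.170,.2],73.9)"
```

```text
time_s: 13.5
ee_pos: [0.5806, -0.0365, 0.2265]
eef_rot: [-1.57, -0.0, 1.429]
force: [0.8, 0.2, -1.7]
grip_width: 0.0649
time_s: 14.5
ee_pos: [0.5882, -0.1649, 0.2094]
eef_rot: [-1.572, 0.0, 1.292]
force: [-0.2, -0.4, -0.9]
grip_width: 0.0652
t 14.5 pos [ 0.5882 -0.1649  0.2094] yaw 74.05 w 0.0652 F [-0.2 -0.4 -0.9] -> d [-0.0052  0.0094 -0.0003] spin 0.15
```

```bash
cat >> sh.py <<'E'
def ears():
    import glob,os
    n=max(glob.glob('pics/sq*.npz'),key=os.path.getmtime)[5:-4]; o=get_obs()
    p,d,V,k=load(n); X=cloud(d,V,k); T=Ro.from_euler('xyz',o['eef_rot']).as_matrix(); t=o['ee_pos']
    R=(X[...,2]>.0605)&(X[...,2]<.068)&(p.max(2)<110)&(np.hypot(X[...,0]-.559,X[...,1]+.1636)<.045)
    vs,us=np.nonzero(R); P=np.array([ray(u,v,.065,V,k) for u,v in zip(us,vs)]); q=(P-t)@T
    for z0 in np.arange(-.012,.04,.004):
        s=np.sort(q[(abs(q[:,2]-z0)<.001)][:,0])
        if len(s): print('ring z%.3f'%z0,[(g[0].round(4),g[-1].round(4)) for g in np.split(s,np.nonzero(np.diff(s)>.003)[0]+1)])
E
python3 -m handwheel '[{"fingers":0.38,"x":-0.003,"y":0,"z":0,"spin":0},{"fingers":0.3,"x":-0.0052,"y":0,"z":0,"spin":0.15},{"fingers":0.2,"x":-0.0052,"y":0,"z":0,"spin":0.15},{"fingers":0.1,"x":-0.0052,"y":0,"z":0,"spin":0.15},{"fingers":0,"x":-0.0052,"y":0,"z":0,"spin":0.15},{"fingers":-0.1,"x":-0.0052,"y":0,"z":0,"spin":0.15},{"fingers":-0.2,"x":-0.0052,"y":0,"z":0,"spin":0.15},{"fingers":-0.3,"x":-0.0052,"y":0,"z":0,"spin":0.15},{"fingers":-0.36,"x":-0.0052,"y":0,"z":0,"spin":0.15},{"fingers":-0.36,"x":-0.0052,"y":0,"z":0,"spin":0.15}]' 60
python3 -c "
from sh import *
look('sq3');ears()"
```

```text
time_s: 15.5
ee_pos: [0.5865, -0.1704, 0.209]
eef_rot: [-1.571, 0.0, 1.289]
force: [-0.8, -0.8, -1.8]
grip_width: 0.0306
t 15.55 pos [ 0.5865 -0.1704  0.2089] yaw 73.86 w 0.0306 F [ 0.4  0.5 -1.9] -> d [-0.0011 -0.0011 -0.0016] spin -0.04
pivot [-0.0011  0.0531  0.0015] y5% 0.0417 x -0.0104 0.0082
0.075 19 x -0.0112 0.001 z 0.0035  0.075 13 x 0.0037 0.009 z 0.0035  
0.08 7 x -0.0129 0.0017 z 0.0033  0.08 6 x 0.0024 0.0122 z 0.0023  
0.085 16 x -0.0144 -0.0088 z 0.0012  0.085 15 x 0.0074 0.0139 z 0.001  
0.09 28 x -0.0162 -0.0081 z 0.001  0.09 27 x 0.0068 0.0149 z 0.0009  
0.095 28 x -0.018 -0.0098 z 0.0008  0.095 32 x 0.0084 0.0168 z 0.0005  
0.1 32 x -0.0198 -0.0106 z 0.0006  0.1 29 x 0.0101 0.0186 z 0.0006  
0.105 29 x -0.0209 -0.0123 z 0.0006  0.105 30 x 0.0119 0.0205 z 0.0004  
0.11 24 x -0.0219 -0.014 z 0.0004  0.11 21 x 0.0128 0.0207 z 0.0004  

ring z-0.008 [(np.float64(-0.0138), np.float64(-0.0061)), (np.float64(0.006), np.float64(0.012))]
ring z-0.004 [(np.float64(-0.0138), np.float64(-0.0086)), (np.float64(0.0077), np.float64(0.0128))]
ring z0.000 [(np.float64(-0.0137), np.
[... 248 characters left out ...]
(0.0118))]
ring z0.012 [(np.float64(-0.0187), np.float64(-0.0111)), (np.float64(0.0092), np.float64(0.016))]
ring z0.016 [(np.float64(-0.022), np.float64(-0.0152)), (np.float64(0.0126), np.float64(0.0193))]
ring z0.020 [(np.float64(-0.0236), np.float64(-0.0185)), (np.float64(0.0159), np.float64(0.021))]
ring z0.024 [(np.float64(-0.0244), np.float64(-0.0193)), (np.float64(0.0175), np.float64(0.0217))]
ring z0.028 [(np.float64(-0.0251), np.float64(-0.0193)), (np.float64(0.0175), np.float64(0.0225))]
ring z0.032 [(np.float64(-0.0251), np.float64(-0.0192)), (np.float64(0.0166), np.float64(0.0216))]
ring z0.036 [(np.float64(-0.0241), np.float64(-0.0183)), (np.float64(0.0157), np.float64(0.0207))]
```

```bash
python3 -m handwheel '[{"fingers":-0.2,"x":0,"y":0,"z":0.001,"spin":0},{"fingers":-0.1,"x":0,"y":0,"z":0.003,"spin":0},{"fingers":0,"x":0,"y":0,"z":0.003,"spin":0},{"fingers":0.1,"x":0,"y":0,"z":0.003,"spin":0},{"fingers":0.2,"x":0,"y":0.005,"z":0.003,"spin":0},{"fingers":0.3,"x":0,"y":0.01,"z":0.003,"spin":0},{"fingers":0.38,"x":0,"y":0.015,"z":0.003,"spin":0},{"fingers":0.38,"x":0,"y":0.018,"z":0.003,"spin":0},{"fingers":0.38,"x":0,"y":0.018,"z":0.003,"spin":0},{"fingers":0.38,"x":0,"y":0.018,"z":0.003,"spin":0}]' 60
python3 -c "
from sh import *
look('sq4');ears()
def bot(n,o):
    p,d,V,k=load(n); X=cloud(d,V,k); T=Ro.from_euler('xyz',get_obs()['eef_rot']).as_matrix(); Q=(X-np.array(o))@T
    m=(Q[...,1]>.09)&(Q[...,1]<.122)&(abs(Q[...,0])<.025)&(abs(Q[...,2]-.001)<.006)&(X[...,2]>.0675)
    print(n,np.percentile(Q[m][:,1],[90,97,100]).round(4))
bot('sq3',[.5865,-.1704,.2089]); bot('sq4',get_obs()['ee_pos'])
"
```

```text
time_s: 16.55
ee_pos: [0.5837, -0.1696, 0.191]
eef_rot: [-1.571, 0.0, 1.289]
force: [-0.3, -0.7, -2.8]
grip_width: 0.0647
t 16.6 pos [ 0.5837 -0.1696  0.1911] yaw 73.86 w 0.065 F [-0.1  0.6 -2.1] -> d [-0.0011 -0.0189 -0.0046] spin -0.04
pivot [-0.0011  0.0475  0.0002] y5% 0.0419 x -0.0157 0.0129

0.08 14 x -0.0087 0.0017 z 0.0013  0.08 8 x 0.0031 0.0066 z 0.0014  
0.085 19 x -0.0088 0.0018 z 0.0012  0.085 10 x 0.0024 0.0067 z 0.0011  
0.09 24 x -0.0089 0.0019 z 0.001  0.09 12 x 0.0026 0.0068 z 0.001  
0.095 22 x -0.0091 0.0019 z 0.001  0.095 10 x 0.0026 0.007 z 0.001  
0.1 18 x -0.0092 0.002 z 0.0007  0.1 11 x 0.0027 0.0072 z 0.0007  
0.105 19 x -0.0093 0.0013 z 0.0006  0.105 14 x 0.002 0.0073 z 0.0006  
0.11 5 x -0.0094 0.0005 z 0.0004  
0.115 22 x -0.008 0.0014 z 0.0089  0.115 10 x 0.0021 0.0061 z 0.0092  
ring z-0.012 [(np.float64(-0.014), np.float64(-0.0107)), (np.float64(0.0088), np.float64(0.0129))]
ring z-0.008 [(np.float64(-0.0139), np.float64(-0.0107)), (np.float64(0.0088), np.float64(0.012))]
ring z-0.004 [(np.float64(-0.0139), np.float64(-0.0107)), (np.float64(0.0088), np
[... 355 characters left out ...]
at64(-0.0137)), (np.float64(0.0118), np.float64(0.019))]
ring z0.016 [(np.float64(-0.0232), np.float64(-0.0177)), (np.float64(0.015), np.float64(0.0205))]
ring z0.020 [(np.float64(-0.0247), np.float64(-0.0192)), (np.float64(0.0165), np.float64(0.022))]
ring z0.024 [(np.float64(-0.0255), np.float64(-0.0199)), (np.float64(0.0172), np.float64(0.022))]
ring z0.028 [(np.float64(-0.0246), np.float64(-0.019)), (np.float64(0.0171), np.float64(0.0219))]
ring z0.032 [(np.float64(-0.0245), np.float64(-0.0182)), (np.float64(0.0155), np.float64(0.0218))]
ring z0.036 [(np.float64(-0.0229), np.float64(-0.0166)), (np.float64(0.0139), np.float64(0.0202))]
sq3 [0.1114 0.1134 0.1148]
sq4 [0.1095 0.1102 0.1116]
```

Laterally the tips are centred between the ears. I go down and start spreading, and raise slightly to offset the sink.

```bash
python3 -m handwheel '[{"fingers":0.38,"x":0,"y":0.005,"z":0,"spin":0},{"fingers":0.38,"x":0,"y":0.010,"z":0,"spin":0},{"fingers":0.38,"x":0,"y":0.0135,"z":0,"spin":0},{"fingers":0.38,"x":0,"y":0.0145,"z":0,"spin":0},{"fingers":0.38,"x":0,"y":0.0145,"z":0,"spin":0},{"fingers":0.32,"x":0,"y":0.014,"z":0,"spin":0},{"fingers":0.26,"x":0,"y":0.0135,"z":0,"spin":0},{"fingers":0.2,"x":0,"y":0.013,"z":0,"spin":0},{"fingers":0.16,"x":0,"y":0.013,"z":0,"spin":0},{"fingers":0.16,"x":0,"y":0.013,"z":0,"spin":0}]' 60
python3 -c "
from sh import *
look('sq5')
p,d,V,k=load('sq5');s,ds,Vs,ks=snap('scene','sc5')
A=cv2.resize(p[100:310,180:380],(400,420),interpolation=2)
B=cv2.resize(s[180:285,170:270],(400,420),interpolation=2)
cv2.imwrite('pics/sq5c.png',np.hstack([A,B])[:,:,::-1])"
```

```text
time_s: 17.6
ee_pos: [0.5837, -0.1695, 0.178]
eef_rot: [-1.571, -0.0, 1.289]
force: [-0.2, 0.4, 0.5]
grip_width: 0.0551
t 17.65 pos [ 0.5837 -0.1695  0.1781] yaw 73.86 w 0.0548 F [ 0.2  1.7 -1.1] -> d [-0.0012 -0.0319 -0.0046] spin -0.04
pivot [-0.0005  0.0497  0.0001] y5% 0.0419 x -0.0139 0.0117
0.075 12 x -0.0098 0.001 z 0.0033  
0.08 4 x 0.0032 0.0087 z 0.0011  
0.085 21 x -0.0109 0.0018 z 0.001  0.085 19 x 0.0025 0.0089 z 0.001  
0.09 19 x -0.0111 -0.0039 z 0.001  0.09 23 x 0.0026 0.0098 z 0.0008  
0.095 20 x -0.012 -0.0047 z 0.0007  0.095 15 x 0.0034 0.01 z 0.0008  
0.1 37 x -0.0122 0.002 z 0.008  0.1 25 x 0.0027 0.0111 z 0.0005  
0.105 31 x -0.0132 0.0013 z 0.0005  0.105 18 x 0.002 0.0112 z 0.0004  
0.11 10 x -0.0132 -0.0063 z 0.0004  0.11 15 x 0.0044 0.0143 z 0.0003
```

View pics/sq5c.png

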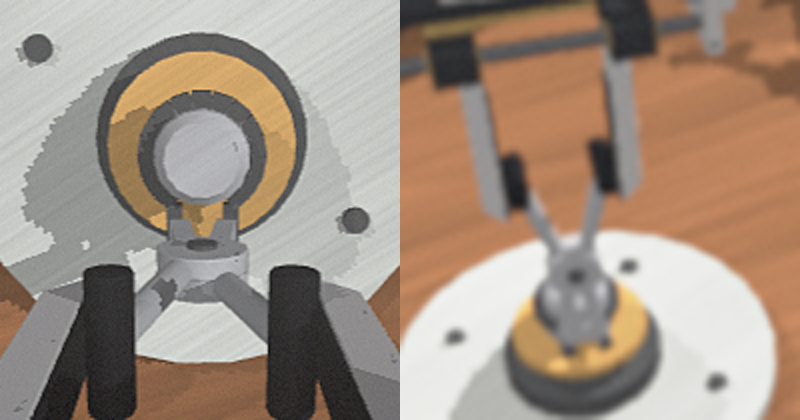

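The tips are in the gap with the shoulders just above the ears, seen at about (190,235) and (228,235) in the crop. I spread further in steps.

```bash
cat >> sh.py <<'E'
def ringang(name,zt=.065,lo=.058,hi=.070):
    """band outer width / ear outer edges in ring frame (x=-toolz,y=toolx)"""
    o=get_obs(); p,d,V,k=load(name); X=cloud(d,V,k); T=Ro.from_euler('xyz',o['eef_rot']).as_matrix()
    c=np.array([.5587,-.1618,zt])
    R=(X[...,2]>lo)&(X[...,2]<hi)&(p.max(2)<100)&(np.hypot(X[...,0]-.559,X[...,1]+.1636)<.048)
    vs,us=np.nonzero(R); P=np.array([ray(u,v,zt,V,k) for u,v in zip(us,vs)]); q=(P-c)@T; x=-q[:,2]; y=q[:,0]
    for x0 in np.arange(-.03,.04,.004):
        s=np.sort(y[abs(x-x0)<.001])
        if len(s): print('ring x%.3f'%x0,[(g[0].round(4),g[-1].round(4)) for g in np.split(s,np.nonzero(np.diff(s)>.003)[0]+1)])
    print('ring back x',np.percentile(x[abs(y+.001)<.01],1).round(4),'median z',np.median(X[R][:,2]).round(4))
    for s,nm in((1,'back'),):
        m=R&(((X-c)@T)[...,2]>.012); print(' back z med',np.median(X[m][:,2]).round(4))
    m=R&(((X-c)@T)[...,2]<-.0); print(' front z med',np.median(X[m][:,2]).round(4))
def crop(w,out):
    p,d,V,k=load(w);s,ds,Vs,ks=snap('scene','s'+w)
    A=cv2.resize(p[100:310,180:380],(400,420),interpolation=2)
    B=cv2.resize(s[200:285,175:255],(400,420),interpolation=2)
    cv2.imwrite(out,np.hstack([A,B])[:,:,::-1])
E
python3 -m handwheel '[{"fingers":0.12,"x":0,"y":0,"z":0,"spin":0},{"fingers":0.08,"x":0,"y":0,"z":0,"spin":0},{"fingers":0.04,"x":0,"y":-0.0003,"z":0,"spin":0},{"fingers":0.0,"x":0,"y":-0.0005,"z":0,"spin":0},{"fingers":-0.04,"x":0,"y":-0.0007,"z":0.0,"spin":0},{"fingers":-0.08,"x":0,"y":-0.001,"z":0.0,"spin":0},{"fingers":-0.12,"x":0,"y":-0.001,"z":0.0005,"spin":0},{"fingers":-0.15,"x":0,"y":-0.001,"z":0.001,"spin":0},{"fingers":-0.15,"x":0,"y":-0.001,"z":0.001,"spin":0},{"fingers":-0.15,"x":0,"y":-0.001,"z":0.001,"spin":0}]' 60
python3 -c "
from sh import *
look('sq6');ringang('sq6')"
```

```text
time_s: 18.7
ee_pos: [0.5826, -0.1693, 0.1789]
eef_rot: [-1.571, 0.0, 1.289]
force: [-0.4, 0.1, -1.3]
grip_width: 0.0405
t 18.75 pos [ 0.5827 -0.1693  0.1789] yaw 73.86 w 0.0402 F [ 0.2 -0.3 -2.1] -> d [-0.0011 -0.0311 -0.0057] spin -0.04
pivot [-0.0005  0.0519  0.0004] y5% 0.0418 x -0.0118 0.01
0.075 23 x -0.0118 0.0016 z 0.0031  0.075 16 x 0.0023 0.0097 z 0.0032  

0.085 19 x -0.0138 -0.006 z 0.0009  0.085 18 x 0.0046 0.0117 z 0.0009  
0.09 18 x -0.0148 -0.0068 z 0.0008  0.09 19 x 0.0054 0.0127 z 0.0007  
0.095 25 x -0.0158 -0.0084 z 0.0004  0.095 24 x 0.0062 0.0137 z 0.0005  
0.1 46 x -0.0168 0.002 z 0.0008  0.1 31 x 0.0027 0.0146 z 0.0005  
0.105 52 x -0.0179 0.002 z 0.0069  0.105 38 x 0.0027 0.0166 z 0.0002  
0.11 13 x -0.0188 -0.0109 z 0.0003  0.11 10 x 0.0097 0.0166 z 0.0002  

ring x-0.022 [(np.float64(-0.0127), np.float64(0.0096))]
ring x-0.018 [(np.float64(-0.0187), np.float64(-0.0)), (np.float64(0.0037), np.float64(0.0156))]
ring x-0.014 [(np.float64(-0.0225), np.float64(-0.0142)), (np.float64(0.0104), np.float64(0.0187))]
ring x-0.010 [(np.float64(-0.0256), np.float64(-0.
[... 465 characters left out ...]
t64(-0.026), np.float64(-0.0191)), (np.float64(0.016), np.float64(0.0229))]
ring x0.014 [(np.float64(-0.0238), np.float64(-0.0153)), (np.float64(0.0123), np.float64(0.0199))]
ring x0.018 [(np.float64(-0.0208), np.float64(-0.0146)), (np.float64(0.0115), np.float64(0.0169))]
ring x0.022 [(np.float64(-0.0193), np.float64(-0.0147)), (np.float64(0.0116), np.float64(0.0162))]
ring x0.030 [(np.float64(-0.0202), np.float64(-0.0202))]
ring x0.034 [(np.float64(-0.0211), np.float64(-0.0203)), (np.float64(0.0172), np.float64(0.0172))]
ring x0.038 [(np.float64(-0.0211), np.float64(-0.0195)), (np.float64(0.018), np.float64(0.018))]
ring back x -0.0242 median z 0.0648
 back z med 0.0653
 front z med 0.0643
```

```bash
python3 -m handwheel '[{"fingers":-0.18,"x":0,"y":0,"z":0,"spin":0},{"fingers":-0.21,"x":0,"y":0,"z":0,"spin":0},{"fingers":-0.24,"x":0,"y":0,"z":0,"spin":0},{"fingers":-0.27,"x":0,"y":-0.0002,"z":0,"spin":0},{"fingers":-0.3,"x":0,"y":-0.0003,"z":0.0005,"spin":0},{"fingers":-0.33,"x":0,"y":-0.0004,"z":0.001,"spin":0},{"fingers":-0.36,"x":0,"y":-0.0005,"z":0.001,"spin":0},{"fingers":-0.38,"x":0,"y":-0.0005,"z":0.001,"spin":0},{"fingers":-0.38,"x":0,"y":-0.0005,"z":0.001,"spin":0},{"fingers":-0.38,"x":0,"y":-0.0005,"z":0.001,"spin":0}]' 60
python3 -c "
from sh import *
look('sq7');ringang('sq7');crop('sq7','pics/sq7c.png')"
```

```text
time_s: 19.75
ee_pos: [0.5817, -0.169, 0.1795]
eef_rot: [-1.571, 0.0, 1.289]
force: [0.2, -0.4, -3.1]
grip_width: 0.0299
t 19.8 pos [ 0.5817 -0.169   0.1794] yaw 73.86 w 0.03 F [-0.7  1.  -1.6] -> d [-0.0011 -0.0306 -0.0066] spin -0.04
pivot [-0.0011  0.0532  0.0015] y5% 0.0416 x -0.0091 0.0088
0.075 18 x -0.0124 -0.0038 z 0.0032  0.075 17 x 0.003 0.0104 z 0.0033  
0.08 12 x -0.0136 0.0017 z 0.0031  0.08 5 x 0.0024 0.0122 z 0.0029  
0.085 16 x -0.0152 -0.0074 z 0.0009  0.085 20 x 0.0061 0.0139 z 0.0009  
0.09 28 x -0.0162 -0.0082 z 0.0008  0.09 26 x 0.0068 0.0156 z 0.0007  
0.095 32 x -0.018 -0.009 z 0.0004  0.095 29 x 0.0085 0.0167 z 0.0003  
0.1 63 x -0.0198 0.002 z 0.008  0.1 44 x 0.0027 0.0186 z 0.0003  
0.105 63 x -0.0216 0.0013 z 0.0056  0.105 51 x 0.002 0.0205 z 0.0005  
0.11 14 x -0.0218 -0.014 z 0.0001  0.11 15 x 0.0128 0.0215 z -0.0  

ring x-0.022 [(np.float64(-0.0141), np.float64(0.0112))]
ring x-0.018 [(np.float64(-0.0194), np.float64(-0.0082)), (np.float64(0.0038), np.float64(0.0172))]
ring x-0.014 [(np.float64(-0.0232), np.float64(-0.015)), (np.float64(0.0128), np.floa
[... 615 characters left out ...]
at64(0.0184), np.float64(0.0231))]
ring x0.014 [(np.float64(-0.0253), np.float64(-0.0176)), (np.float64(0.0147), np.float64(0.0224))]
ring x0.018 [(np.float64(-0.02), np.float64(-0.0169)), (np.float64(0.0147), np.float64(0.0194))]
ring x0.022 [(np.float64(-0.0224), np.float64(-0.0185)), (np.float64(0.0156), np.float64(0.0202))]
ring x0.026 [(np.float64(-0.024), np.float64(-0.0232)), (np.float64(0.0218), np.float64(0.0218))]
ring x0.030 [(np.float64(-0.0249), np.float64(-0.0241)), (np.float64(0.0219), np.float64(0.0219))]
ring x0.034 [(np.float64(-0.0257), np.float64(-0.0234)), (np.float64(0.0212), np.float64(0.0228))]
ring back x -0.0244 median z 0.0648
 back z med 0.0652
 front z med 0.0645
```

View pics/sq7c.png

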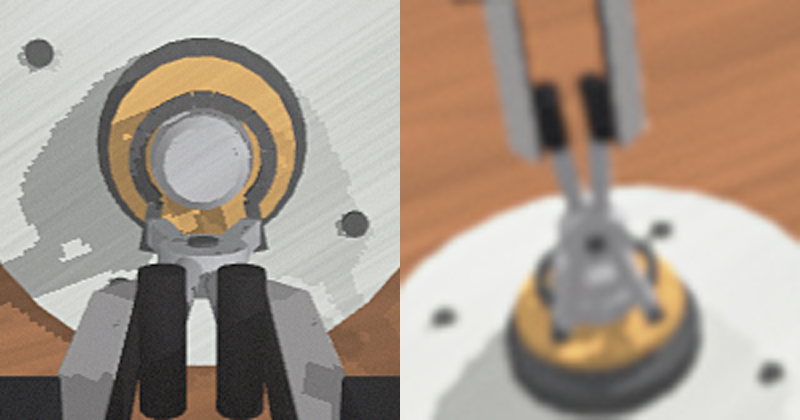

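The ring is spread by about 0.19 rad and still level on the ledge. I squeeze a little more and shift it 4 mm back.

```bash
python3 -m handwheel '[{"fingers":-0.40,"x":0,"y":0,"z":0,"spin":0},{"fingers":-0.42,"x":0,"y":0,"z":0.0005,"spin":0},{"fingers":-0.435,"x":0,"y":-0.0002,"z":0.001,"spin":0},{"fingers":-0.445,"x":0,"y":-0.0002,"z":0.0015,"spin":0},{"fingers":-0.445,"x":0,"y":-0.0002,"z":0.002,"spin":0},{"fingers":-0.445,"x":0,"y":-0.0002,"z":0.0025,"spin":0},{"fingers":-0.445,"x":0,"y":-0.0002,"z":0.003,"spin":0},{"fingers":-0.445,"x":0,"y":-0.0002,"z":0.0035,"spin":0},{"fingers":-0.445,"x":0,"y":-0.0002,"z":0.004,"spin":0},{"fingers":-0.445,"x":0,"y":-0.0002,"z":0.004,"spin":0}]' 60
python3 -c "
from sh import *
look('sq8');ringang('sq8')"
```

```text
time_s: 20.85
ee_pos: [0.5779, -0.1679, 0.1797]
eef_rot: [-1.571, 0.0, 1.289]
force: [1.1, -0.0, -2.8]
grip_width: 0.0264
t 20.9 pos [ 0.5779 -0.1679  0.1797] yaw 73.86 w 0.027 F [ 1.  -1.  -2.6] -> d [-0.0011 -0.0303 -0.0106] spin -0.04
pivot [-0.0011  0.0537  0.0014] y5% 0.0431 x -0.0086 0.0075
0.075 17 x -0.0132 -0.0004 z 0.0027  0.075 17 x 0.0023 0.0117 z 0.0026  
0.08 12 x -0.0072 0.0017 z 0.0025  0.08 6 x 0.003 0.0101 z 0.0023  
0.085 17 x -0.0152 -0.0082 z 0.0001  0.085 19 x 0.0067 0.0146 z 0.0001  
0.09 29 x -0.017 -0.0089 z -0.0  0.09 25 x 0.0075 0.0163 z -0.0001  
0.095 31 x -0.0188 -0.0105 z -0.0002  0.095 32 x 0.0091 0.0174 z -0.0005  
0.1 142 x -0.0206 0.002 z 0.0072  0.1 81 x 0.0027 0.02 z 0.0068  
0.105 92 x -0.0225 0.002 z 0.0032  0.105 66 x 0.002 0.0211 z 0.0033  
0.11 15 x -0.0235 -0.0149 z -0.0006  0.11 19 x 0.0143 0.0221 z -0.0008  

ring x-0.026 [(np.float64(-0.0119), np.float64(0.0045)), (np.float64(0.0097), np.float64(0.0097))]
ring x-0.022 [(np.float64(-0.015), np.float64(-0.015)), (np.float64(-0.0112), np.float64(-0.0075)), (np.float64(0.0045), np.float64(0.0
[... 706 characters left out ...]
at64(0.0192), np.float64(0.0238))]
ring x0.010 [(np.float64(-0.0261), np.float64(-0.0184)), (np.float64(0.0162), np.float64(0.0231))]
ring x0.014 [(np.float64(-0.0231), np.float64(-0.0177)), (np.float64(0.0155), np.float64(0.0201))]
ring x0.018 [(np.float64(-0.024), np.float64(-0.0193)), (np.float64(0.0163), np.float64(0.021))]
ring x0.026 [(np.float64(-0.0257), np.float64(-0.0249)), (np.float64(0.0227), np.float64(0.0227))]
ring x0.030 [(np.float64(-0.0266), np.float64(-0.025)), (np.float64(0.0228), np.float64(0.0236))]
ring x0.034 [(np.float64(-0.0251), np.float64(-0.0219)), (np.float64(0.0205), np.float64(0.0244))]
ring back x -0.0269 median z 0.0635
 back z med 0.0616
 front z med 0.0642
```

```bash
cat >> sh.py <<'E'
def tilt(name,zlo=.040,zhi=.0665):
    o=get_obs(); p,d,V,k=load(name); X=cloud(d,V,k); T=Ro.from_euler('xyz',o['eef_rot']).as_matrix()
    q=(X-np.array([.5587,-.1618,.0]))@T; x=-q[...,2]; y=q[...,0]+.0015; r=np.hypot(x,y)
    m=(r<.034)&(X[...,2]>zlo)&(X[...,2]<zhi)&(p.max(2)<100)&(p.max(2).astype(int)-p.min(2)<25)
    for x0 in np.arange(-.028,.02,.004):
        for nm,sel in(('L',y<-.003),('C',abs(y)<.003),('R',y>.003)):
            s=m&(abs(x-x0)<.002)&sel
            if s.sum()>4: print('%.3f'%x0,nm,s.sum(),'z',np.percentile(X[s][:,2],[10,50,90]).round(4),'y',y[s].min().round(4),y[s].max().round(4),end=' | ')
        print()
E
python3 -c "
from sh import *
for n in('sq7','sq8'): print(n); tilt(n)"
```

```text
sq7

-0.024 L 15 z [0.0641 0.0653 0.0656] y -0.0112 -0.0037 | -0.024 C 22 z [0.0643 0.0653 0.0663] y -0.003 0.003 | -0.024 R 10 z [0.0643 0.065  0.0656] y 0.0037 0.0112 | 
-0.020 L 46 z [0.0639 0.0651 0.066 ] y -0.0179 -0.0044 | -0.020 C 16 z [0.0648 0.0653 0.0661] y -0.0022 0.0023 | -0.020 R 35 z [0.0644 0.0655 0.0661] y 0.0052 0.0157 | 
-0.016 L 40 z [0.0642 0.065  0.0656] y -0.0217 -0.0082 | -0.016 R 38 z [0.0644 0.0652 0.0661] y 0.0075 0.0211 | 
-0.012 L 33 z [0.0643 0.0651 0.0658] y -0.0241 -0.0157 | -0.012 R 28 z [0.0647 0.0652 0.066 ] y 0.0173 0.0243 | 
-0.008 L 20 z [0.0642 0.0649 0.0655] y -0.0257 -0.0196 | -0.008 R 17 z [0.065  0.0653 0.0659] y 0.0203 0.0257 | 
-0.004 L 26 z [0.0639 0.0647 0.0655] y -0.0276 -0.0219 | -0.004 R 23 z [0.0639 0.065  0.0657] y 0.0219 0.0274 | 
0.000 L 30 z [0.0637 0.0649 0.0657] y -0.0273 -0.022 | 0.000 R 21 z [0.0643 0.0652 0.0658] y 0.0227 0.0274 | 
0.004 L 34 z [0.0636 0.0645 0.0654] y -0.0277 -0.022 | 0.004 R 26 z [0.0639 0.0651 0.0655] y 0.0221 0.0275 | 
0.008 L 43 z [0.0638 0.0647 0.0655] y -0.0268 -0.0199 | 0.008 R 33 z [0.063  0.0648 0.0
[... 829 characters left out ...]
611 0.0621 0.0634] y 0.0222 0.0271 | 
-0.004 L 28 z [0.0614 0.0626 0.0636] y -0.0282 -0.0229 | -0.004 R 12 z [0.0621 0.0633 0.064 ] y 0.0229 0.0276 | 
0.000 L 30 z [0.0624 0.0632 0.064 ] y -0.0276 -0.0222 | 0.000 R 15 z [0.0621 0.0635 0.0642] y 0.023 0.0277 | 
0.004 L 43 z [0.0621 0.063  0.0643] y -0.028 -0.0207 | 0.004 R 23 z [0.0623 0.0636 0.0646] y 0.0216 0.0268 | 
0.008 L 43 z [0.063  0.0637 0.0646] y -0.0263 -0.0185 | 0.008 R 38 z [0.0625 0.0642 0.0648] y 0.0192 0.0248 | 
0.012 L 49 z [0.0628 0.0638 0.0647] y -0.0247 -0.017 | 0.012 R 35 z [0.0631 0.0642 0.0652] y 0.0177 0.0248 | 
0.016 L 33 z [0.0631 0.064  0.0649] y -0.0225 -0.0171 | 0.016 R 28 z [0.0637 0.0646 0.0653] y 0.017 0.0225 |
```

The ring has dropped off the ledge at the back, top at 61 mm against 64.5 mm at the front, so it clears the land. I lower the tips with a hair more squeeze.

```bash
python3 -m handwheel '[{"fingers":-0.455,"x":0,"y":0,"z":0,"spin":0},{"fingers":-0.465,"x":0,"y":0.0005,"z":0,"spin":0},{"fingers":-0.465,"x":0,"y":0.001,"z":0,"spin":0},{"fingers":-0.465,"x":0,"y":0.0015,"z":0,"spin":0},{"fingers":-0.465,"x":0,"y":0.002,"z":0,"spin":0},{"fingers":-0.465,"x":0,"y":0.0025,"z":0,"spin":0},{"fingers":-0.465,"x":0,"y":0.003,"z":0,"spin":0},{"fingers":-0.465,"x":0,"y":0.0035,"z":0,"spin":0},{"fingers":-0.465,"x":0,"y":0.004,"z":0,"spin":0},{"fingers":-0.465,"x":0,"y":0.004,"z":0,"spin":0}]' 60
python3 -c "
from sh import *
look('sq9');tilt('sq9');ringang('sq9',.060,.052,.066)" | grep -v '^0.0[789]'
```

```text
time_s: 21.9
ee_pos: [0.5779, -0.1679, 0.1755]
eef_rot: [-1.571, -0.0, 1.289]
force: [0.2, 0.7, -2.1]
grip_width: 0.0255
t 21.95 pos [ 0.5779 -0.1679  0.1756] yaw 73.86 w 0.0261 F [ 0.4 -0.7 -2.5] -> d [-0.0011 -0.0344 -0.0106] spin -0.04
pivot [-0.0011  0.0538  0.0017] y5% 0.0435 x -0.0086 0.0063
0.1 116 x -0.0206 0.002 z 0.0038  0.1 82 x 0.0026 0.02 z 0.0046  
0.105 21 x -0.0224 -0.0139 z -0.0006  0.105 21 x 0.0134 0.0211 z -0.0007  



-0.024 L 28 z [0.0563 0.0577 0.0583] y -0.0174 -0.0038 | -0.024 C 7 z [0.0567 0.0574 0.0589] y -0.0022 0.0015 | -0.024 R 23 z [0.0571 0.0577 0.0584] y 0.003 0.0159 | 
-0.020 L 26 z [0.0571 0.058  0.0588] y -0.0205 -0.0075 | -0.020 R 14 z [0.0576 0.0584 0.0598] y 0.0084 0.0212 | 
-0.016 L 15 z [0.0573 0.0581 0.0589] y -0.025 -0.0152 | -0.016 R 15 z [0.0575 0.0581 0.0589] y 0.0175 0.0244 | 
-0.012 L 25 z [0.0573 0.0581 0.0588] y -0.0267 -0.0198 | -0.012 R 9 z [0.0577 0.0587 0.0595] y 0.0213 0.0258 | 
-0.008 L 24 z [0.0572 0.0587 0.0596] y -0.0276 -0.022 | -0.008 R 9 z [0.0584 0.059  0.0601] y 0.0221 0.0275 | 
-0.004 L 36 z [0.0579 0.0588 0.0601] y -0.
[... 1623 characters left out ...]
at64(0.0163), np.float64(0.0232))]
ring x0.014 [(np.float64(-0.0239), np.float64(-0.0185)), (np.float64(0.0163), np.float64(0.021))]
ring x0.018 [(np.float64(-0.0248), np.float64(-0.0193)), (np.float64(0.0164), np.float64(0.0211))]
ring x0.022 [(np.float64(-0.0257), np.float64(-0.0217)), (np.float64(0.0196), np.float64(0.0203))]
ring x0.026 [(np.float64(-0.0265), np.float64(-0.0249)), (np.float64(0.0228), np.float64(0.0236))]
ring x0.030 [(np.float64(-0.0274), np.float64(-0.025)), (np.float64(0.0229), np.float64(0.0245))]
ring x0.034 [(np.float64(-0.0275), np.float64(-0.022)), (np.float64(0.0214), np.float64(0.0229))]
ring back x -0.0276 median z 0.0595
 back z med 0.0579
 front z med 0.0602
```

The ring follows the tips down freely, spread by about 0.22 rad. I continue down to the collar.

```bash
python3 -m handwheel '[{"fingers":-0.465,"x":0,"y":0.001,"z":0,"spin":0},{"fingers":-0.465,"x":0,"y":0.002,"z":0,"spin":0},{"fingers":-0.465,"x":0,"y":0.003,"z":0,"spin":0},{"fingers":-0.465,"x":0,"y":0.004,"z":0,"spin":0},{"fingers":-0.465,"x":0,"y":0.005,"z":0,"spin":0},{"fingers":-0.465,"x":0,"y":0.006,"z":0,"spin":0},{"fingers":-0.465,"x":0,"y":0.007,"z":0,"spin":0},{"fingers":-0.465,"x":0,"y":0.008,"z":0,"spin":0},{"fingers":-0.465,"x":0,"y":0.009,"z":0,"spin":0},{"fingers":-0.465,"x":0,"y":0.009,"z":0,"spin":0}]' 60
python3 -c "
from sh import *
look('sq10');tilt('sq10',.04,.0575)" | grep -v '^0.0[789]'
```

```text
time_s: 22.95
ee_pos: [0.5779, -0.1679, 0.1666]
eef_rot: [-1.571, -0.0, 1.289]
force: [1.0, 0.1, -1.0]
grip_width: 0.0257
t 23.0 pos [ 0.5779 -0.1679  0.1667] yaw 73.86 w 0.0259 F [ 0.5  0.5 -2. ] -> d [-0.0011 -0.0433 -0.0106] spin -0.04
pivot [-0.0011  0.0537  0.0016] y5% 0.0447 x -0.0092 0.0082




-0.028 L 5 z [0.0495 0.051  0.0519] y -0.0089 -0.0044 | -0.028 C 12 z [0.0498 0.0511 0.052 ] y -0.003 0.0023 | -0.028 R 9 z [0.051  0.0515 0.0523] y 0.003 0.009 | 
-0.024 L 45 z [0.0501 0.0508 0.0517] y -0.0172 -0.0038 | -0.024 C 17 z [0.0505 0.051  0.0517] y -0.003 0.0023 | -0.024 R 39 z [0.0501 0.0509 0.0519] y 0.0038 0.0173 | 
-0.020 L 44 z [0.0502 0.051  0.0518] y -0.021 -0.0067 | -0.020 R 33 z [0.0503 0.0513 0.0524] y 0.0075 0.0203 | 
-0.016 L 37 z [0.0506 0.0513 0.052 ] y -0.0249 -0.0151 | -0.016 R 29 z [0.0506 0.0514 0.052 ] y 0.0165 0.0244 | 
-0.012 L 25 z [0.0502 0.0512 0.0521] y -0.0266 -0.0204 | -0.012 R 19 z [0.0509 0.0516 0.0524] y 0.0197 0.0258 | 
-0.008 L 28 z [0.0499 0.0513 0.0524] y -0.0287 -0.0212 | -0.008 R 21 z [0.0501 0.0516 0.0529] y 0.0227 0.0283 | 
-0.004 L 41 z [0.0507 0.0513 0.0526] y -0.0282 -0.0227 | -0.004 R 21 z [0.0507 0.0512 0.0522] y 0.0229 0.0275 | 
0.000 L 44 z [0.0506 0.0515 0.0525] y -0.0282 -0.0221 | 0.000 R 37 z [0.0507 0.0518 0.0524] y 0.023 0.0277 | 
0.004 L 42 z [0.0505 0.0515 0.0522] y -0.029 -0.0213 | 0.004 R 36 z [0.0504 0.0516 0.0529] y 0.0217 0.0274 | 
0.008 L 37 z [0.0507 0.0514 0.0524] y -0.0269 -0.02 | 0.008 R 40 z [0.0498 0.0519 0.0526] y 0.0193 0.0261 | 
0.012 L 33 z [0.0506 0.0513 0.0525] y -0.0247 -0.0192 | 0.012 R 32 z [0.0508 0.0517 0.0525] y 0.0185 0.0247 | 
0.016 L 37 z [0.0507 0.0518 0.0527] y -0.0228 -0.0169 | 0.016 R 34 z [0.0512 0.0521 0.053 ] y 0.0171 0.0225 |
```

The ring now lies level on the collar, top at 51 mm. I press it down with the shoulders.

```bash
python3 -m handwheel '[{"fingers":-0.465,"x":0,"y":0.0005,"z":0,"spin":0},{"fingers":-0.465,"x":0,"y":0.001,"z":0,"spin":0},{"fingers":-0.465,"x":0,"y":0.0015,"z":0,"spin":0},{"fingers":-0.465,"x":0,"y":0.002,"z":0,"spin":0},{"fingers":-0.465,"x":0,"y":0.0025,"z":0,"spin":0},{"fingers":-0.465,"x":0,"y":0.003,"z":0,"spin":0},{"fingers":-0.465,"x":0,"y":0.0035,"z":0,"spin":0},{"fingers":-0.465,"x":0,"y":0.004,"z":0,"spin":0},{"fingers":-0.465,"x":0,"y":0.004,"z":0,"spin":0},{"fingers":-0.465,"x":0,"y":0.004,"z":0,"spin":0}]' 60
python3 -c "
from sh import *
look('sq11');tilt('sq11',.04,.0535)" | grep -v '^0.0[789]'
```

```text
time_s: 24.0
ee_pos: [0.578, -0.1679, 0.1628]
eef_rot: [-1.571, 0.0, 1.289]
force: [-0.6, 0.4, 2.0]
grip_width: 0.0259
t 24.05 pos [ 0.5779 -0.1679  0.1627] yaw 73.86 w 0.0257 F [-0.3  0.1  2.8] -> d [-0.0011 -0.0473 -0.0106] spin -0.04
pivot [-0.0011  0.0539  0.0017] y5% 0.0436 x -0.0085 0.0069




-0.028 C 17 z [0.0454 0.0471 0.0482] y -0.003 0.0023 | -0.028 R 8 z [0.0469 0.0478 0.0483] y 0.0038 0.0097 | 
-0.024 L 53 z [0.0467 0.0476 0.0487] y -0.0172 -0.0037 | -0.024 C 28 z [0.047  0.0476 0.0485] y -0.003 0.0023 | -0.024 R 58 z [0.0467 0.0476 0.0485] y 0.003 0.0165 | 
-0.020 L 53 z [0.0462 0.0473 0.0483] y -0.021 -0.006 | -0.020 R 40 z [0.0462 0.0476 0.0485] y 0.0075 0.0211 | 
-0.016 L 39 z [0.0463 0.0476 0.0482] y -0.025 -0.015 | -0.016 R 34 z [0.0468 0.048  0.049 ] y 0.0165 0.0244 | 
-0.012 L 32 z [0.0468 0.0474 0.0481] y -0.0265 -0.0196 | -0.012 R 19 z [0.0477 0.0484 0.0488] y 0.0212 0.025 | 
-0.008 L 36 z [0.0464 0.0478 0.0486] y -0.0287 -0.0212 | -0.008 R 24 z [0.0469 0.0479 0.0488] y 0.0227 0.0282 | 
-0.004 L 40 z [0.0466 0.0474 0.0482] y -0.0282 -0.0227 | -0.004 R 23 z [0.0461 0.0477 0.0486] y 0.0229 0.0282 | 
0.000 L 43 z [0.0468 0.0477 0.0485] y -0.0284 -0.0228 | 0.000 R 35 z [0.0461 0.0479 0.0488] y 0.0229 0.0282 | 
0.004 L 42 z [0.0467 0.0475 0.0487] y -0.0287 -0.0214 | 0.004 R 41 z [0.0468 0.0479 0.049 ] y 0.0215 0.0276 | 
0.008 L 37 z [0.0469 0.048  0.0485] y -0.0261 -0.0208 | 0.008 R 38 z [0.0468 0.0481 0.0493] y 0.0199 0.0262 | 
0.012 L 27 z [0.0471 0.0478 0.0486] y -0.0247 -0.0192 | 0.012 R 29 z [0.0473 0.0482 0.0494] y 0.0185 0.0245 | 
0.016 L 34 z [0.0471 0.048  0.0486] y -0.0225 -0.0177 | 0.016 R 32 z [0.0473 0.0484 0.0491] y 0.0177 0.0225 |
```

The ring is level with its top at about 47.7 mm, under the land, and the collar is pressed about 3.3 mm. I ease the squeeze off in steps while moving back towards the gap side.

```bash
python3 -m handwheel '[{"fingers":-0.465,"x":0,"y":0.0004,"z":0,"spin":0},{"fingers":-0.44,"x":0,"y":0.0006,"z":-0.0003,"spin":0},{"fingers":-0.41,"x":0,"y":0.0006,"z":-0.0006,"spin":0},{"fingers":-0.38,"x":0,"y":0.0006,"z":-0.001,"spin":0},{"fingers":-0.35,"x":0,"y":0.0006,"z":-0.0014,"spin":0},{"fingers":-0.32,"x":0,"y":0.0006,"z":-0.0018,"spin":0},{"fingers":-0.29,"x":0,"y":0.0006,"z":-0.0022,"spin":0},{"fingers":-0.26,"x":0,"y":0.0006,"z":-0.0026,"spin":0},{"fingers":-0.23,"x":0,"y":0.0006,"z":-0.003,"spin":0},{"fingers":-0.23,"x":0,"y":0.0006,"z":-0.003,"spin":0}]' 60
python3 -c "
from sh import *
look('sq12');tilt('sq12',.04,.0535);ringang('sq12',.0477,.043,.053)" | grep -v '^0.0[789]'
```

```text
time_s: 25.05
ee_pos: [0.5808, -0.1687, 0.162]
eef_rot: [-1.571, -0.0, 1.289]
force: [-1.0, -0.7, 3.4]
grip_width: 0.0365
t 25.1 pos [ 0.5808 -0.1687  0.162 ] yaw 73.86 w 0.0366 F [-0.4 -0.6  4.7] -> d [-0.0011 -0.048  -0.0077] spin -0.04
pivot [-0.0005  0.0524  0.0013] y5% 0.0419 x -0.0114 0.0087





-0.028 L 10 z [0.0445 0.0468 0.0475] y -0.0104 -0.0037 | -0.028 C 18 z [0.0457 0.0469 0.0474] y -0.003 0.0023 | -0.028 R 10 z [0.0468 0.0471 0.0478] y 0.0045 0.0097 | 
-0.024 L 55 z [0.0459 0.0467 0.0476] y -0.0167 -0.0037 | -0.024 C 24 z [0.0462 0.0469 0.0475] y -0.003 0.003 | -0.024 R 51 z [0.0457 0.0468 0.0478] y 0.0037 0.0158 | 
-0.020 L 56 z [0.0458 0.0468 0.0478] y -0.0211 -0.0067 | -0.020 R 51 z [0.0463 0.0469 0.0476] y 0.006 0.0203 | 
-0.016 L 40 z [0.0461 0.0468 0.0477] y -0.024 -0.015 | -0.016 R 34 z [0.0462 0.047  0.0479] y 0.0135 0.0225 | 
-0.012 L 31 z [0.0461 0.0466 0.0478] y -0.0256 -0.0188 | -0.012 R 28 z [0.0462 0.0471 0.0478] y 0.0181 0.0241 | 
-0.008 L 34 z [0.0459 0.0468 0.0476] y -0.0265 -0.0204 | -0.008 R 26 z [0.0461 0.0473 0.048 ] y 0.0196 0.025 | 
-0.004 L 40 z
[... 1567 characters left out ...]
loat64(0.0184), np.float64(0.02))]
ring x0.014 [(np.float64(-0.0222), np.float64(-0.02)), (np.float64(0.0162), np.float64(0.0177))]
ring x0.018 [(np.float64(-0.0216), np.float64(-0.0162)), (np.float64(0.0132), np.float64(0.0171))]
ring x0.022 [(np.float64(-0.0216), np.float64(-0.0193)), (np.float64(0.0155), np.float64(0.0163))]
ring x0.026 [(np.float64(-0.0225), np.float64(-0.0217)), (np.float64(0.0187), np.float64(0.0187))]
ring x0.030 [(np.float64(-0.0226), np.float64(-0.0218)), (np.float64(0.0188), np.float64(0.0196))]
ring x0.034 [(np.float64(-0.0234), np.float64(-0.0203)), (np.float64(0.0165), np.float64(0.0196))]
ring back x -0.0276 median z 0.047
 back z med 0.0469
 front z med 0.0472
```

The ring is pressed and level but still about 3 mm behind the axis. The tips slid along the ears towards the hooks, so I keep pulling towards the gap while easing.

```bash
python3 -m handwheel '[{"fingers":-0.23,"x":0,"y":0,"z":-0.0005,"spin":0},{"fingers":-0.21,"x":0,"y":0,"z":-0.001,"spin":0},{"fingers":-0.19,"x":0,"y":0,"z":-0.0015,"spin":0},{"fingers":-0.17,"x":0,"y":0.0001,"z":-0.002,"spin":0},{"fingers":-0.15,"x":0,"y":0.0002,"z":-0.0025,"spin":0},{"fingers":-0.13,"x":0,"y":0.0003,"z":-0.003,"spin":0},{"fingers":-0.11,"x":0,"y":0.0003,"z":-0.0035,"spin":0},{"fingers":-0.09,"x":0,"y":0.0004,"z":-0.0035,"spin":0},{"fingers":-0.07,"x":0,"y":0.0005,"z":-0.0035,"spin":0},{"fingers":-0.07,"x":0,"y":0.0005,"z":-0.0035,"spin":0}]' 60
python3 -c "
from sh import *
look('sq13');tilt('sq13',.04,.0535);ringang('sq13',.0477,.043,.053)" | grep -v '^0.0[789]' | grep -v '^-0.0[012][0-9] *L.*C'
```

```text
time_s: 26.1
ee_pos: [0.5841, -0.1696, 0.1615]
eef_rot: [-1.571, -0.0, 1.289]
force: [-0.8, -0.2, 2.6]
grip_width: 0.0445
t 26.15 pos [ 0.5841 -0.1697  0.1615] yaw 73.86 w 0.0442 F [-1.5 -0.6  3.3] -> d [-0.0011 -0.0485 -0.0042] spin -0.04
pivot [-0.0005  0.0513  0.002 ] y5% 0.0414 x -0.0128 0.01






-0.028 C 14 z [0.0463 0.0469 0.0478] y -0.0029 0.0023 | 
-0.016 L 39 z [0.0461 0.0468 0.0476] y -0.0217 -0.0134 | -0.016 R 39 z [0.0458 0.0469 0.0478] y 0.012 0.021 | 
-0.012 L 40 z [0.0461 0.0471 0.048 ] y -0.0243 -0.0171 | -0.012 R 35 z [0.0462 0.0472 0.0478] y 0.0165 0.0235 | 
-0.008 L 39 z [0.0458 0.047  0.048 ] y -0.0255 -0.0195 | -0.008 R 35 z [0.0462 0.0472 0.048 ] y 0.0188 0.0242 | 
-0.004 L 38 z [0.0457 0.047  0.0479] y -0.026 -0.0203 | -0.004 R 32 z [0.0464 0.0471 0.0476] y 0.0197 0.0251 | 
0.000 L 31 z [0.0462 0.0469 0.0473] y -0.0258 -0.0211 | 0.000 R 26 z [0.0462 0.0471 0.0478] y 0.0206 0.0244 | 
0.004 L 25 z [0.0463 0.0471 0.048 ] y -0.025 -0.0219 | 0.004 R 22 z [0.0465 0.0472 0.0479] y 0.0213 0.0244 | 
0.008 L 18 z [0.0465 0.0471 0.0475] y -0.0236 -0.0213 | 0.008 R 18 z 
[... 994 characters left out ...]
np.float64(0.0221))]
ring x0.010 [(np.float64(-0.0236), np.float64(-0.022)), (np.float64(0.0184), np.float64(0.0199))]
ring x0.014 [(np.float64(-0.0213), np.float64(-0.0198)), (np.float64(0.0162), np.float64(0.0169))]
ring x0.018 [(np.float64(-0.0184), np.float64(-0.0168)), (np.float64(0.0132), np.float64(0.0147))]
ring x0.022 [(np.float64(-0.0184), np.float64(-0.0138)), (np.float64(0.0101), np.float64(0.0147))]
ring x0.026 [(np.float64(-0.0192), np.float64(-0.0192))]
ring x0.030 [(np.float64(-0.0193), np.float64(-0.0193))]
ring x0.034 [(np.float64(-0.0194), np.float64(-0.0194)), (np.float64(0.0157), np.float64(0.0165))]
ring back x -0.027 median z 0.047
 back z med 0.047
 front z med 0.0471
```

```bash
python3 -m handwheel '[{"fingers":-0.07,"x":0,"y":0,"z":-0.0005,"spin":0},{"fingers":-0.07,"x":0,"y":0,"z":-0.001,"spin":0},{"fingers":-0.07,"x":0,"y":0,"z":-0.0015,"spin":0},{"fingers":-0.07,"x":0,"y":0,"z":-0.002,"spin":0},{"fingers":-0.06,"x":0,"y":0,"z":-0.0025,"spin":0},{"fingers":-0.05,"x":0,"y":0,"z":-0.003,"spin":0},{"fingers":-0.04,"x":0,"y":0,"z":-0.003,"spin":0},{"fingers":-0.03,"x":0,"y":0,"z":-0.003,"spin":0},{"fingers":-0.02,"x":0,"y":0.0002,"z":-0.003,"spin":0},{"fingers":-0.02,"x":0,"y":0.0002,"z":-0.003,"spin":0}]' 60
python3 -c "
from sh import *
look('sq14');tilt('sq14',.04,.0535);ringang('sq14',.0477,.043,.053)" | grep -v '^0.0[789]' | grep -v '^-0.0[012][0-9] *L.*C'
```

```text
time_s: 27.15
ee_pos: [0.587, -0.1705, 0.1614]
eef_rot: [-1.571, -0.0, 1.289]
force: [-0.1, 0.8, 3.9]
grip_width: 0.0465
t 27.2 pos [ 0.5871 -0.1705  0.1614] yaw 73.86 w 0.0464 F [-0.9 -0.1  3.5] -> d [-0.0011 -0.0486 -0.0011] spin -0.04
pivot [-0.0005  0.051   0.0033] y5% 0.0416 x -0.0133 0.0106





-0.028 C 7 z [0.048  0.0486 0.0491] y -0.0029 0.0022 | 
-0.016 L 45 z [0.0473 0.0481 0.0488] y -0.0215 -0.0118 | -0.016 R 46 z [0.0469 0.0483 0.0492] y 0.0111 0.0201 | 
-0.012 L 48 z [0.0472 0.0479 0.049 ] y -0.0237 -0.0163 | -0.012 R 42 z [0.0474 0.0484 0.0491] y 0.0156 0.0224 | 
-0.008 L 39 z [0.0473 0.0481 0.049 ] y -0.0247 -0.0194 | -0.008 R 38 z [0.0471 0.0481 0.0489] y 0.0184 0.024 | 
-0.004 L 37 z [0.0463 0.0476 0.0487] y -0.0261 -0.0201 | -0.004 R 32 z [0.0464 0.0479 0.0486] y 0.0195 0.0251 | 
0.000 L 31 z [0.0472 0.0482 0.0486] y -0.0261 -0.021 | 0.000 R 28 z [0.0472 0.048  0.0488] y 0.021 0.0243 | 
0.004 L 27 z [0.0465 0.0477 0.0487] y -0.0249 -0.0218 | 0.004 R 20 z [0.0469 0.0477 0.0484] y 0.0211 0.0242 | 
0.008 L 16 z [0.0471 0.0475 0.0484] y -0.0235 -0.0204 | 0.008 R 18 z [
[... 1036 characters left out ...]
64(-0.0243), np.float64(-0.022)), (np.float64(0.0183), np.float64(0.0198))]
ring x0.014 [(np.float64(-0.0213), np.float64(-0.0198)), (np.float64(0.0161), np.float64(0.0176))]
ring x0.018 [(np.float64(-0.0175), np.float64(-0.0168)), (np.float64(0.0131), np.float64(0.0139))]
ring x0.022 [(np.float64(-0.0176), np.float64(-0.013)), (np.float64(0.0093), np.float64(0.0139))]
ring x0.026 [(np.float64(-0.0184), np.float64(-0.0184))]
ring x0.030 [(np.float64(-0.0185), np.float64(-0.0185)), (np.float64(0.0148), np.float64(0.0148))]
ring x0.034 [(np.float64(-0.0185), np.float64(-0.0185)), (np.float64(0.0148), np.float64(0.0156))]
ring back x -0.0261 median z 0.048
 back z med 0.0482
 front z med 0.0476
```

```bash
python3 -m handwheel '[{"fingers":-0.02,"x":0,"y":0.0003,"z":-0.0005,"spin":0},{"fingers":-0.02,"x":0,"y":0.0005,"z":-0.001,"spin":0},{"fingers":-0.02,"x":0,"y":0.0005,"z":-0.0015,"spin":0},{"fingers":-0.01,"x":0,"y":0.0005,"z":-0.002,"spin":0},{"fingers":0.0,"x":0,"y":0.0005,"z":-0.002,"spin":0},{"fingers":0.01,"x":0,"y":0.0005,"z":-0.002,"spin":0},{"fingers":0.02,"x":0,"y":0.0006,"z":-0.002,"spin":0},{"fingers":0.03,"x":0,"y":0.0006,"z":-0.002,"spin":0},{"fingers":0.04,"x":0,"y":0.0007,"z":-0.002,"spin":0},{"fingers":0.04,"x":0,"y":0.0007,"z":-0.002,"spin":0}]' 60
python3 -c "
from sh import *
look('sq15');tilt('sq15',.04,.0535);ringang('sq15',.0477,.043,.053);crop('sq15','pics/sq15c.png')" | grep -v '^-0.0[012][0-9] *L.*C'
```

```text
time_s: 28.2
ee_pos: [0.5889, -0.1711, 0.1606]
eef_rot: [-1.571, 0.0, 1.289]
force: [-0.7, 0.3, 3.9]
grip_width: 0.0494
t 28.25 pos [ 0.589  -0.171   0.1607] yaw 73.86 w 0.0492 F [-1.5  0.1  3.2] -> d [-0.0011 -0.0493  0.0009] spin -0.04
pivot [-0.0005  0.0505  0.0037] y5% 0.0414 x -0.0134 0.0112
0.075 16 x -0.0084 0.0016 z 0.0085  0.075 6 x 0.0023 0.0057 z 0.0082  
0.08 6 x -0.0113 -0.0045 z 0.0068  0.08 8 x 0.0059 0.0093 z 0.0069  
0.085 26 x -0.0123 -0.0052 z 0.0069  0.085 24 x 0.0025 0.0103 z 0.0068  
0.09 16 x -0.0124 -0.006 z 0.007  0.09 17 x 0.0032 0.0105 z 0.007  






-0.016 L 58 z [0.0473 0.0483 0.0493] y -0.0207 -0.011 | -0.016 R 59 z [0.0473 0.0482 0.0489] y 0.0096 0.0208 | 
-0.012 L 42 z [0.0471 0.0482 0.0489] y -0.023 -0.0156 | -0.012 R 41 z [0.0474 0.0482 0.0489] y 0.0148 0.0226 | 
-0.008 L 41 z [0.047  0.0477 0.0488] y -0.0239 -0.0178 | -0.008 R 34 z [0.0472 0.0477 0.049 ] y 0.0167 0.0232 | 
-0.004 L 37 z [0.0473 0.0479 0.0487] y -0.0247 -0.0201 | -0.004 R 34 z [0.0471 0.0482 0.0486] y 0.0194 0.024 | 
0.000 L 26 z [0.0471 0.0476 0.0486] y -0.025 -0.0216 | 0.000 R 25 
[... 1216 characters left out ...]
6), np.float64(0.0219))]
ring x0.010 [(np.float64(-0.0234), np.float64(-0.0219)), (np.float64(0.0182), np.float64(0.0197))]
ring x0.014 [(np.float64(-0.022), np.float64(-0.0197)), (np.float64(0.016), np.float64(0.0168))]
ring x0.018 [(np.float64(-0.0175), np.float64(-0.016)), (np.float64(0.013), np.float64(0.013))]
ring x0.022 [(np.float64(-0.0168), np.float64(-0.0114)), (np.float64(0.0085), np.float64(0.0131))]
ring x0.026 [(np.float64(-0.0168), np.float64(-0.0168))]
ring x0.030 [(np.float64(-0.0169), np.float64(-0.0169))]
ring x0.034 [(np.float64(-0.0169), np.float64(-0.0169)), (np.float64(0.014), np.float64(0.014))]
ring back x -0.0257 median z 0.048
 back z med 0.0484
 front z med 0.0472
```

View pics/sq15c.png

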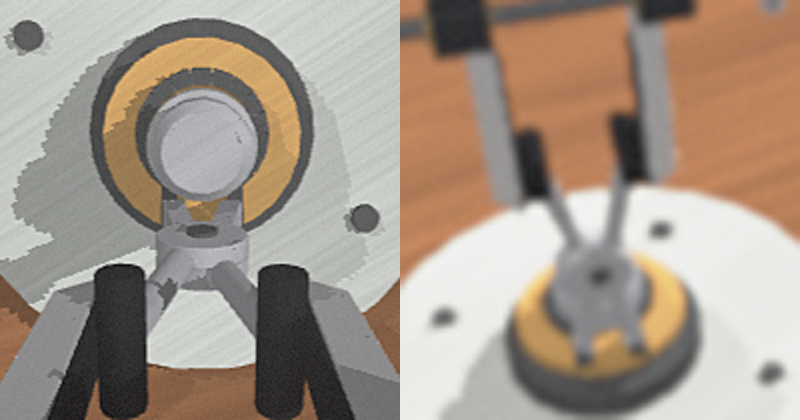

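The picture shows the ring now under the land around the neck, with the tips still between the ears at (180,212) and (228,212) in the crop. It measures about 0.03 rad open, 1.5 mm off axis. I let the squeeze off the rest of the way.

```bash
python3 -m handwheel '[{"fingers":0.06,"x":0,"y":0.0002,"z":-0.0005,"spin":0},{"fingers":0.08,"x":0,"y":0.0004,"z":-0.001,"spin":0},{"fingers":0.10,"x":0,"y":0.0006,"z":-0.001,"spin":0},{"fingers":0.13,"x":0,"y":0.0008,"z":-0.001,"spin":0},{"fingers":0.16,"x":0,"y":0.0010,"z":-0.001,"spin":0},{"fingers":0.20,"x":0,"y":0.0012,"z":-0.001,"spin":0},{"fingers":0.24,"x":0,"y":0.0014,"z":-0.001,"spin":0},{"fingers":0.28,"x":0,"y":0.0014,"z":-0.001,"spin":0},{"fingers":0.28,"x":0,"y":0.0014,"z":-0.001,"spin":0},{"fingers":0.28,"x":0,"y":0.0014,"z":-0.001,"spin":0}]' 60
python3 -c "
from sh import *
look('sq16');tilt('sq16',.04,.0535);ringang('sq16',.0477,.043,.053)" | grep -v '^-0.0[012][0-9] *L.*C'
```

```text
time_s: 29.3
ee_pos: [0.5899, -0.1713, 0.1592]
eef_rot: [-1.571, -0.0, 1.289]
force: [-0.6, -0.7, 2.8]
grip_width: 0.0606
t 29.35 pos [ 0.5899 -0.1713  0.1592] yaw 73.86 w 0.0603 F [-0.1  0.4  3.6] -> d [-0.0011 -0.0508  0.0019] spin -0.04
pivot [-0.0006  0.0484  0.0032] y5% 0.0414 x -0.015 0.0122
0.075 8 x -0.0044 0.0016 z 0.0079  
0.08 16 x -0.01 0.0017 z 0.0063  0.08 12 x 0.0024 0.0072 z 0.0062  
0.085 26 x -0.0102 0.0018 z 0.0064  0.085 17 x 0.0024 0.0074 z 0.0064  
0.09 14 x -0.0103 0.0018 z 0.0065  0.09 12 x 0.0025 0.0082 z 0.0064  






-0.016 L 57 z [0.0458 0.047  0.0477] y -0.0193 -0.0081 | -0.016 R 51 z [0.046  0.047  0.0479] y 0.0081 0.0185 | 
-0.012 L 45 z [0.0457 0.0468 0.0478] y -0.0223 -0.014 | -0.012 R 41 z [0.0464 0.047  0.0481] y 0.0132 0.0208 | 
-0.008 L 33 z [0.0455 0.0467 0.0474] y -0.0231 -0.0178 | -0.008 R 30 z [0.0462 0.0469 0.0474] y 0.0171 0.0224 | 
-0.004 L 29 z [0.0459 0.047  0.0478] y -0.0239 -0.0201 | -0.004 R 21 z [0.0464 0.0472 0.048 ] y 0.0194 0.0232 | 
0.000 L 24 z [0.0422 0.0465 0.0474] y -0.0253 -0.0216 | 0.000 R 23 z [0.0462 0.0466 0.0473] y 0.02
[... 1165 characters left out ...]
oat64(-0.0233), np.float64(-0.0218)), (np.float64(0.0181), np.float64(0.0196))]
ring x0.014 [(np.float64(-0.0211), np.float64(-0.0204)), (np.float64(0.0166), np.float64(0.0174))]
ring x0.018 [(np.float64(-0.0174), np.float64(-0.0159))]
ring x0.022 [(np.float64(-0.0152), np.float64(-0.0099)), (np.float64(0.0076), np.float64(0.0107))]
ring x0.026 [(np.float64(-0.0152), np.float64(-0.0099)), (np.float64(0.0069), np.float64(0.0115))]
ring x0.030 [(np.float64(-0.0153), np.float64(-0.013)), (np.float64(0.01), np.float64(0.0108))]
ring x0.034 [(np.float64(-0.0153), np.float64(-0.013)), (np.float64(0.01), np.float64(0.0116))]
ring back x -0.0248 median z 0.0469
 back z med 0.0469
 front z med 0.0468
```

The ring is shut: ears back at ±13.5 mm, level, within about 0.6 mm of the axis. I shut the tips further and lift away.

```bash
python3 -m handwheel '[{"fingers":0.33,"x":0,"y":0,"z":0,"spin":0},{"fingers":0.37,"x":0,"y":-0.001,"z":0,"spin":0},{"fingers":0.38,"x":0,"y":-0.002,"z":0,"spin":0},{"fingers":0.38,"x":0,"y":-0.004,"z":0,"spin":0},{"fingers":0.38,"x":0,"y":-0.006,"z":0,"spin":0},{"fingers":0.38,"x":0,"y":-0.009,"z":0,"spin":0},{"fingers":0.38,"x":0,"y":-0.013,"z":0,"spin":0},{"fingers":0.38,"x":0,"y":-0.025,"z":0,"spin":0},{"fingers":0.38,"x":0,"y":-0.05,"z":0,"spin":0},{"fingers":0.38,"x":0,"y":-0.065,"z":0,"spin":0}]' 40
python3 -c "
from sh import *
look('sq17');tilt('sq17',.04,.0535);ringang('sq17',.049,.043,.053); delta([.5722,.173,.23],102)" | grep -v '^-0.0[012][0-9] *L.*C'
```

```text
time_s: 30.35
ee_pos: [0.5902, -0.1714, 0.2269]
eef_rot: [-1.573, 0.0, 1.289]
force: [-0.6, -0.0, -2.4]
grip_width: 0.0653
t 30.4 pos [ 0.5908 -0.1717  0.2292] yaw 73.86 w 0.0649 F [ 0.8 -0.2  0.9] -> d [-0.0011  0.0192  0.0029] spin -0.04
pivot [-0.0006  0.0475  0.002 ] y5% 0.0418 x -0.0151 0.0125

0.08 18 x -0.0087 0.0017 z 0.0043  0.08 14 x 0.0024 0.0066 z 0.0042  
0.085 21 x -0.0088 0.0017 z 0.0043  0.085 9 x 0.0024 0.0067 z 0.0043  
0.09 28 x -0.0089 0.0018 z 0.0043  0.09 16 x 0.0025 0.0069 z 0.0042  
0.095 21 x -0.0091 0.0019 z 0.0044  0.095 11 x 0.0026 0.007 z 0.0043  
0.1 25 x -0.0092 0.002 z 0.0044  0.1 13 x 0.0027 0.0072 z 0.0043  
0.105 21 x -0.0093 0.002 z 0.0045  0.105 9 x 0.002 0.0073 z 0.0044  
0.11 4 x -0.0063 -0.0033 z 0.0044  0.11 6 x 0.0028 0.0074 z 0.0043  


-0.016 L 34 z [0.0484 0.0495 0.0504] y -0.019 -0.0081 | -0.016 R 37 z [0.0479 0.0491 0.05  ] y 0.0065 0.0184 | 
-0.012 L 22 z [0.0481 0.0494 0.0506] y -0.0209 -0.0154 | -0.012 R 21 z [0.0487 0.0492 0.0498] y 0.0138 0.0202 | 
-0.008 L 25 z [0.0481 0.0492 0.05  ] y -0.0231 -0.0181 | -0.008 R 18 z [0.048  0.0491
[... 1723 characters left out ...]
64(0.0126))]
ring x0.022 [(np.float64(-0.0154), np.float64(-0.0098)), (np.float64(0.0071), np.float64(0.0108))]
ring x0.026 [(np.float64(-0.0155), np.float64(-0.0108)), (np.float64(0.0071), np.float64(0.0108))]
ring x0.030 [(np.float64(-0.0145), np.float64(-0.0108)), (np.float64(0.0062), np.float64(0.0109))]
ring x0.034 [(np.float64(-0.0146), np.float64(-0.0108)), (np.float64(0.0062), np.float64(0.0109))]
ring x0.038 [(np.float64(-0.0146), np.float64(-0.0071)), (np.float64(0.0043), np.float64(0.0119))]
ring back x -0.0243 median z 0.0493
 back z med 0.0493
 front z med 0.0493
t 30.4 pos [ 0.5908 -0.1717  0.2292] yaw 73.86 w 0.0649 F [ 0.8 -0.2  0.9] -> d [ 0.3259 -0.0015  0.1137] spin -28.14
```

The ring is snapped in: top at 49.3 mm, flat, centred, ears at the relaxed spacing. I take the pliers back to the stand.

```bash
python3 -m handwheel '[{"fingers":0.38,"x":0.02,"y":-0.005,"z":0.003,"spin":-3},{"fingers":0.38,"x":0.06,"y":-0.01,"z":0.01,"spin":-6},{"fingers":0.38,"x":0.10,"y":-0.01,"z":0.016,"spin":-10},{"fingers":0.38,"x":0.14,"y":-0.01,"z":0.023,"spin":-14},{"fingers":0.38,"x":0.18,"y":-0.01,"z":0.029,"spin":-18},{"fingers":0.38,"x":0.22,"y":-0.01,"z":0.036,"spin":-22},{"fingers":0.38,"x":0.26,"y":-0.01,"z":0.06,"spin":-26},{"fingers":0.38,"x":0.29,"y":-0.01,"z":0.09,"spin":-28.1},{"fingers":0.38,"x":0.315,"y":-0.01,"z":0.108,"spin":-28.1},{"fingers":0.38,"x":0.327,"y":-0.01,"z":0.1106,"spin":-28.1}]' 40
python3 -m handwheel '[{"fingers":0.38,"x":0,"y":0,"z":0,"spin":0},{"fingers":0.38,"x":0,"y":0,"z":0,"spin":0},{"fingers":0.38,"x":0,"y":0.02,"z":0,"spin":0},{"fingers":0.38,"x":0,"y":0.035,"z":0,"spin":0},{"fingers":0.38,"x":0,"y":0.04,"z":0,"spin":0},{"fingers":0.38,"x":0,"y":0.04,"z":0,"spin":0},{"fingers":0.38,"x":0,"y":0.04,"z":0,"spin":0},{"fingers":0.38,"x":0,"y":0.04,"z":0,"spin":0},{"fingers":0.38,"x":0,"y":0.04,"z":0,"spin":0},{"fingers":0.38,"x":0,"y":0.04,"z":0,"spin":0}]' 40
python3 - <<'E'
from sh import *
look('st3'); delta([.5755,.1732,.127],102)
p,d,V,k=load('st3'); X=cloud(d,V,k); o=get_obs(); T=Ro.from_euler('xyz',o['eef_rot']).as_matrix(); Q=(X-o['ee_pos'])@T; z=X[...,2]
st=(abs(z-.06)<.004)&(abs(Q[...,0])<.06)&(abs(Q[...,2])<.06)&(p[...,0]>140)&(p[...,2]<p[...,0]*.85)
print('stand x',np.percentile(Q[st][:,0],[.5,99.5]).round(4),'z',np.percentile(Q[st][:,2],[.5,99.5]).round(4))
E
```

```text
time_s: 31.4
ee_pos: [0.5734, 0.176, 0.2348]
eef_rot: [-1.571, -0.0, 1.782]
force: [0.5, -0.1, -1.5]
grip_width: 0.0655
time_s: 32.4
ee_pos: [0.5747, 0.1735, 0.1946]
eef_rot: [-1.571, -0.0, 1.78]
force: [-0.4, 0.3, -2.5]
grip_width: 0.0648
t 32.45 pos [0.5746 0.1735 0.1945] yaw 101.96 w 0.0651 F [ 0.5 -0.7 -2.9] -> d [-0.3407 -0.0155  0.0587] spin 28.06
pivot [-0.0013  0.0474  0.0029] y5% 0.0417 x -0.0152 0.0124
0.075 4 x -0.0053 0.0014 z 0.0069  
0.08 18 x -0.0089 0.0015 z 0.0053  0.08 12 x 0.0022 0.0064 z 0.0052  
0.085 25 x -0.009 0.0016 z 0.0052  0.085 14 x 0.0023 0.0066 z 0.0051  
0.09 20 x -0.0091 0.0017 z 0.0053  0.09 10 x 0.0023 0.0066 z 0.0053  
0.095 26 x -0.0092 0.0017 z 0.0053  0.095 14 x 0.0024 0.0068 z 0.0052  
0.1 22 x -0.0093 0.0018 z 0.0053  0.1 12 x 0.0025 0.007 z 0.0053  
0.105 21 x -0.0095 0.0018 z 0.0055  0.105 12 x 0.0026 0.0072 z 0.0054  
0.11 5 x -0.008 0.0019 z 0.0051  

t 32.45 pos [0.5746 0.1735 0.1945] yaw 101.96 w 0.0651 F [ 0.5 -0.7 -2.9] -> d [-0.0005  0.0675 -0.0008] spin -0.04
stand x [-0.0392  0.0352] z [-0.0341  0.0393]
```

```bash
python3 -m handwheel '[{"fingers":0.38,"x":-0.0005,"y":0.01,"z":0.002,"spin":0},{"fingers":0.38,"x":-0.0005,"y":0.025,"z":0.002,"spin":0},{"fingers":0.38,"x":-0.0005,"y":0.04,"z":0.002,"spin":0},{"fingers":0.38,"x":-0.0005,"y":0.055,"z":0.002,"spin":0},{"fingers":0.38,"x":-0.0005,"y":0.063,"z":0.002,"spin":0},{"fingers":0.38,"x":-0.0005,"y":0.0655,"z":0.002,"spin":0},{"fingers":0.38,"x":-0.0005,"y":0.067,"z":0.002,"spin":0},{"fingers":0.38,"x":-0.0005,"y":0.067,"z":0.002,"spin":0},{"fingers":0.38,"x":-0.0005,"y":0.067,"z":0.002,"spin":0},{"fingers":0.38,"x":-0.0005,"y":0.067,"z":0.002,"spin":0}]' 40
python3 -c "
from an import *
an('st4')"
```

```text
time_s: 33.45
ee_pos: [0.5728, 0.1726, 0.1276]
eef_rot: [-1.571, -0.0, 1.78]
force: [-0.5, -0.2, 0.1]
grip_width: 0.0654
t 33.5 pos [0.5728 0.1726 0.1276] yaw 101.96 w 0.0653 F [-1.6 -1.4  1.1] -> d [0.0005 0.001  0.0005] spin -0.04
bar -1 324 x [-0.0333 -0.0231] top y [-0.0038 -0.0049 -0.0055]
bar 1 345 x [0.0192 0.0298] top y [-0.0039 -0.0049 -0.0053]
disc top y 0.0471 x [-0.0115  0.0082]
```

Seated and upright. I release slowly.

```bash
python3 -m handwheel '[{"fingers":0.38,"x":0,"y":0.0004,"z":0,"spin":0},{"fingers":0.40,"x":0,"y":0.0004,"z":0,"spin":0},{"fingers":0.42,"x":0,"y":0.0002,"z":0,"spin":0},{"fingers":0.44,"x":0,"y":0,"z":0,"spin":0},{"fingers":0.46,"x":0,"y":0,"z":0,"spin":0},{"fingers":0.5,"x":0,"y":0,"z":0,"spin":0},{"fingers":0.6,"x":0,"y":0,"z":0,"spin":0},{"fingers":0.75,"x":0,"y":0,"z":0,"spin":0},{"fingers":0.9,"x":0,"y":0,"z":0,"spin":0},{"fingers":0.9,"x":0,"y":0,"z":0,"spin":0}]' 20
python3 -m handwheel '[{"fingers":0.95,"x":0,"y":-0.005,"z":0,"spin":0},{"fingers":0.95,"x":0,"y":-0.015,"z":0,"spin":0},{"fingers":0.95,"x":0,"y":-0.03,"z":0,"spin":0},{"fingers":0.95,"x":0,"y":-0.05,"z":0,"spin":0},{"fingers":0.95,"x":0,"y":-0.07,"z":0,"spin":0},{"fingers":0.95,"x":0,"y":-0.08,"z":0,"spin":0},{"fingers":0.95,"x":0,"y":-0.08,"z":0,"spin":0},{"fingers":0.95,"x":0,"y":-0.08,"z":0,"spin":0},{"fingers":0.95,"x":0,"y":-0.08,"z":0,"spin":0},{"fingers":0.95,"x":0,"y":-0.08,"z":0,"spin":0}]' 20
python3 - <<'E'
from sh import *
p,d,V,k=snap('wrist','fin'); s,ds,Vs,ks=snap('scene','fins'); o=get_obs(); T=Ro.from_euler('xyz',o['eef_rot']).as_matrix()
X=cloud(d,V,k); Q=(X-o['ee_pos'])@T; z=X[...,2]; b=p.max(2)<75
for sg in(-1,1):
    m=b&(z>.115)&(z<.15)&(abs(Q[...,0]-sg*.028)<.014)&(abs(Q[...,2])<.03); print('bar',sg,m.sum(),Q[m].mean(0).round(4),'z98',np.percentile(z[m],98).round(4))
st=(abs(z-.06)<.004)&(abs(Q[...,0])<.06)&(abs(Q[...,2])<.06)&(p[...,0]>140)&(p[...,2]<p[...,0]*.85)
print('stand x',np.percentile(Q[st][:,0],[.5,99.5]).round(4),'z',np.percentile(Q[st][:,2],[.5,99.5]).round(4)); print(o['force'],o['grip_width'])
A=p[120:330,180:390]; A=cv2.resize(A,(400,400)); B=cv2.resize(s[160:310,160:385],(400,267)); B=np.vstack([B,np.zeros((133,400,3),np.uint8)])
cv2.imwrite('pics/finc.png',np.hstack([A,B])[:,:,::-1])
E
```

```text
time_s: 34.5
ee_pos: [0.5727, 0.1726, 0.1273]
eef_rot: [-1.571, -0.0, 1.78]
force: [-0.4, -0.2, -0.2]
grip_width: 0.0889
time_s: 35.5
ee_pos: [0.5725, 0.1725, 0.2064]
eef_rot: [-1.569, 0.0, 1.78]
force: [0.7, 0.2, -0.0]
grip_width: 0.0915
bar -1 849 [-0.0295  0.076   0.0015] z98 0.1329
bar 1 854 [0.0255 0.0759 0.0013] z98 0.1331
stand x [-0.0385  0.0354] z [-0.0381  0.0369]
[0.55487582 0.14081843 0.41259786] 0.09192221669218592
```

View pics/finc.png

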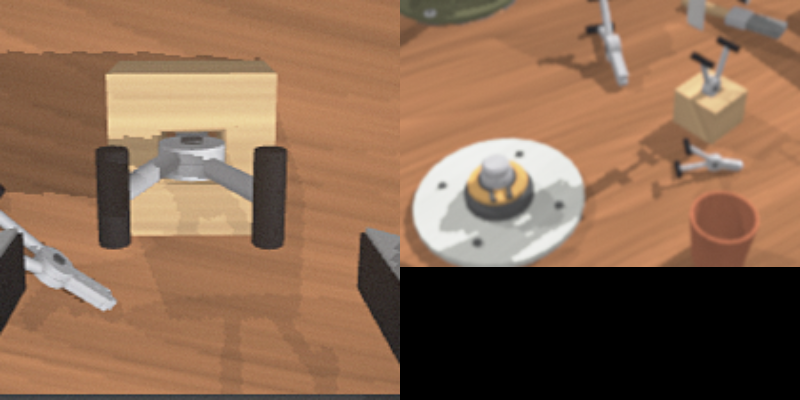

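The pliers stand upright in the slot, centred to about 0.5 mm with both bars at equal height, and the ring is in the groove. The gripper is clear, so I hand in.

```bash
python3 -c "
from station import workorder,get_obs
print(workorder.hand_in()); print(get_obs()['time_s'])"
```

```text
the job is handed in; nothing more can be done
None
the job is handed in; nothing more can be done
```

The retaining ring is shut in the groove under the land, and the pliers are back upright in their stand. I handed the job in at about 35.6 s; hand-in gives no verdict, so the checks below are my own.

**How it went:** My first grip held the pliers slightly rolled, so I put them back and gripped them again, centred. I spread the ring by about 0.19 rad at the ledge and about 0.22 rad at most. I then shifted it about 3 mm back and lowered it over the land. I pressed it about 4 mm into the collar with roughly 5–7 N, eased the squeeze off while pulling it back to the axis, and let it close.

**Last checks:**
- **Ring:** its top was at 49.3 mm above the bench, level to within measurement. It was within about 0.5 mm of the axis, with the ears back at their relaxed spacing. I measured this just after lifting the pliers away; the last picture also shows it in the groove.
- **Pliers:** they stand within about 0.5 mm sideways and 2 mm along x of the slot's centre. Both bars are at equal height, with the grip about 67 mm above the block, and the gripper is open and clear.

**Disagreements and side effects:**
- The wrist camera read about 1.7 mm off sideways against the top camera, which I corrected for.
- The pliers pitched about 0.06 rad in the grip while pulling the ring back; this did no harm.
- The two spare pliers, not part of the job, look lying or leaning in the last picture. I don't know if the arm touched them.
- I kept clear of the pot, house and brush but did not measure them again at the end.

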